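Draw the spent desiccant canisters and secure the dryer block

ROBOT

A 6-joint arm with a two-finger parallel gripper is mounted at the origin on the work surface. World frame = base frame: x ahead of the robot, y to its left, z up, the work surface at z = 0. Lengths are in m, angles in rad, forces in N, time in s.
With the tool pointing down it reaches from about 0.375 to 0.975 m from the base axis. Payload 3.8 kg.
Tool frame: the origin (TCP) lies between the finger pads; the fingertips stand 22 mm ahead of it and the grasp point (between the pads) lies 3 mm ahead of it; z points along the fingers, y is the direction in which the jaws open and shut (so a half turn about z gives the same grasp; the last joint's range is limited). The gripper opens to 85 mm and grips with 20 to 120 N. Pads are 22 mm wide; open, the fingers measure 114 mm over their backs; the gripper's body (76 mm by 85 mm) begins 54 mm behind the grasp point. The pads swing forward as they close: fully open they stand 13 mm farther back than shut.
Start: joints at [1.089, 0.264, 1.604, -0, 1.274, -0.037], TCP at [0.29, 0.609, 0.253] pointing down, gripper open.
Joint ranges: [-2.63, 2.63], [-0.94, 2.18], [0.31, 2.57], [-1.31, 4.45], [0, 2.66], [-2.55, 2.55]. Speed limits (rad/s): [2.57, 2.57, 3.14, 3.14, 3.14, 3.14].

INTERFACE

Orientations are given as a rotation vector (axis times angle).
In Python, from workcell import * gives the robot as it stands.
- The arm moves only by the tool step_arm, never from a script. Its argument "motion" is a list that holds one entry, the list of rows, each a list of 7 numbers: the finger opening in m, from 0 to 0.0854, then the shift along the world's x, y, z in m, then the turn, a rotation vector about the world's x, y, z in degrees. A call has exactly 8 rows; each row is the pose to reach, as a shift and turn from the pose measured when the call began; what a row does not reach only later rows make up. A row lasts 1/8 s, in which the tool goes at most 62.5 mm and 10.7 degrees, less where a joint would pass 70% of its speed; a pose out of reach is approached as far as the arm can. A call with a gripper value outside its range is refused whole. The fingers move at their own pace and stop on an object; "newtons" is the grip in N (left out, the last holds). Time passes only in rows, so rows that repeat a pose let the fingers close, or fill a call up. It gives the time, the measured TCP pose, the force and the opening at its end, in the units of the state.
- read_state(): the state, without advancing time (a new reading comes with each control period).
- read_camera(name): name is "scene" or "top" or "wrist"; returns (picture, depth): 480x640x3 uint8, blue, green, red; 480x640 float32, m along the optical axis (not along the pixel's ray), 0 where there is no reading.
- get_calibration(name): a dict with "K" (3x3 intrinsics, pixels), "world_from_camera" (4x4, takes a point from camera to world coordinates). Camera axes: x right, y down, z forward; pixel columns grow to the right and rows downward; lengths in m; the calibration is good to about 2 mm. A picture is of the moment at which its call begins: read the wrist's pose just before it. get_calibration takes no time and is no camera call; for the wrist camera it gives the pose at the moment of the call.
- finish_job(): hands the job in, once; it reports no verdict.
Trained networks look in the newest picture that a camera, given by its name, has taken for a name from the list of things; names that differ only in an ending like _2 or _b are one class to them, and where a whole thing is asked for, a point or a joint stands for the part that bears it (a point fixed in the world has none). Each returns a list of dicts, best first, with "score" (0 to 1); they miss things now and then, are a little off and sometimes report something else, mostly with a low value. They report only what shows in the picture. A call takes as long as a camera call.
- spot_in(camera, thing): "xyz" ([x, y, z] in m, in the coordinates of the camera as it stood for that picture, good to about 4 mm: the middle of the surface that is visible of it).
- regions_of(camera, thing): "region" (480x640 bool, what is visible of it).
The state is a dict: "time": time; "q": joint angles; "joint_vel": joint speeds; "joint_torque": joint torques, N m; "tool_pos": TCP position; "tcp_rot": TCP orientation; "wrist_force": force on the tool from outside, world axes, zero at the start; "torque": the same for the moment, N m; "width": opening from 0.0 (shut) to 1.0 (fully open).
Only numpy, scipy, OpenCV 4.12 (cv2) and the standard library are available. Lean on these libraries where they do the work, as an engineer would, in place of code of your own. Each camera call takes 0.05 s, during which the arm holds its last target. There are 200 camera calls.

TASK

With the hook tool from its holder, hook the wire bail of each canister down in the block's bores, draw every canister out and stand it upright on the floor of the tray; do not put the gripper's fingers to a canister while it is in the block. Then put the hook tool back in its holder as you found it, shut the lid fully, and after that turn the turnbutton square across it. Leave the other things on the bench where they are.

Things in the scene. Friction and masses are not known exactly. Their poses are not given: they have to be found in the camera images.
- canister_a: Dark metal desiccant canister, 54 mm diameter, 30 mm tall, 0.08 to 0.17 kg; a fixed bright wire bail (4 mm wire) arches over its top. Origin: centre of its underside, z up. At the start each canister stands upright on the floor of a bore, turned up to 0.9 rad either way; two to four are present, the rest absent.
- canister_b: As canister_a. The bail lies in the canister's own y-z plane: legs at y = +-16 mm, shoulders at z = 50 mm, apex wire centre on the axis at z = 58 mm (its underside at 56 mm). The window under the apex is 26 mm high and 28 mm wide.
- canister_c: As canister_a. Hook it along the canister's x axis, from either side. In a bore it has 3 mm play all round.
- canister_d: As canister_a.
- block: Fixed grey block, 144 x 144 mm, 115 mm high, with four vertical round bores 60 mm in diameter, centred at x, y = +-34 mm, floors 8 mm above the table. Origin: centre of the underside of the 144 mm square, z up. A 36 mm wide ledge runs along its -y side, level with the top; the lid hinge along its +y side. The bails' tops lie 47 mm below the bore mouths.
- hook_tool: Loose hook, 0.15 kg, upright in its holder, hook down. Origin: centre of the underside of its flange (46 x 38 x 5 mm), z up along the handle. Black handle 26 mm (x) by 20 mm (y), z = 5 to 80 mm; grip it across the y faces. Below the flange: 5 mm shank at x = -6.5 mm down to z = -82, foot along +x to x = +6.5, lip up to z = -72.5 mm.
- hook_seat (a point): Where a wire rests in the hook's J: on the handle's axis (tool x = y = 0), on top of the foot, at tool z = -79.5 mm. The lip, on the tool's +x side, rises 7 mm above it; the gap from shank to lip is 8 mm; the J spans x = -9 to +9 mm, and its lowest point is 5 mm below this one.
- holder: Fixed aluminium holder for the hook tool: upright rectangular tube on a base, opening 34 mm (x) by 26 mm (y), walls 6 mm, rim 95 mm above the table. Origin: centre of its underside. The tool's flange rests on the rim, its shank hangs inside (tool x along holder x at the start; a half turn is as good).
- tray: Loose black return tray, 168 x 168 mm outside, 22 mm high, walls and floor 4 mm, 0.7 kg. Origin: centre of its underside.
- lid (a joint): Angle of the block's flat metal lid (144 mm along the block's x, 146 mm hinge to free edge, 6 mm thick): 0 = shut on the block, grows as it opens, to 2.1 rad. The hinge is stiff: the lid stays where left and needs 2 to 5 N at the free edge to move. It starts open at 1.8 to 2.05 rad, leaning out over the block's +y side.
- lid_hinge (a point): On the hinge line of the lid (parallel to the block's x), at the middle of its length, 115 mm above the table; fixed to the block. The shut lid reaches from here towards the block's -y, with its underside at this height.
- lid_edge (a point): Middle of the lid's free edge, 147 mm from the hinge line; moves with the lid. The shut lid's top is 121 mm above the table.
- turnbutton (a joint): Angle of the steel turnbutton, a bar 54 mm long, 14 mm wide and 24 mm high on the ledge, turning about a vertical pin at its middle with light friction: 0 = along the block's x (clear of the lid), grows anticlockwise seen from above, 1.571 (stop) = square across the lid's free edge. It starts between 0 and 0.3.
- turnbutton_top (a point): Centre of the turnbutton's top face, on its pin, 147 mm above the table (bar from 123 to 147 mm); at block x = 0, y = -90 mm. Its x axis runs along the bar.
- screwdriver: Screwdriver. Not part of the job.
- solder_reel: Solder reel, 56 mm diameter, 40 mm tall. Not part of the job.
- flux_bottle: Small flux bottle, 38 mm diameter, 70 mm tall. Not part of the job.
- round_board: Round green circuit board on a hub, 140 mm diameter, 42 mm tall. Not part of the job.
- parts_cup: Small steel parts cup, 60 mm diameter, 45 mm tall. Not part of the job.
- brass_collar: Brass collar, 32 mm diameter, 18 mm tall. Not part of the job.
- multimeter: Grey multimeter, 90 x 150 x 35 mm. Not part of the job.
- block_top (a point): Centre of the block's 144 mm square top face, 115 mm above the table.

How it is judged:
On the way, in this order (a step that is already met when the one before it is completed fails the run):
1. every canister stands upright in the tray (x of canister_a in the frame of tray between -0.06 and 0.06 m and y of canister_a in the frame of tray between -0.06 and 0.06 m and z of each of canister_a, canister_b, canister_c, canister_d in the frame of tray below 0.012 m and angle between each of canister_a, canister_b, canister_c, canister_d's own z axis and vertical below 0.2 rad and x of canister_b in the frame of tray between -0.06 and 0.06 m and y of canister_b in the frame of tray between -0.06 and 0.06 m and x of canister_c in the frame of tray between -0.06 and 0.06 m and y of canister_c in the frame of tray between -0.06 and 0.06 m and x of canister_d in the frame of tray between -0.06 and 0.06 m and y of canister_d in the frame of tray between -0.06 and 0.06 m), for 0.2 s.
2. the lid is shut (value of joint lid below 0.06 rad), for 0.2 s.
3. the turnbutton is turned across the shut lid (value of joint lid below 0.06 rad and value of joint turnbutton above 1.35 rad), for 0.2 s.
At the end, for the whole second after the job is handed in: Every canister present stands upright (within 0.2 rad) and at rest on the tray's floor; the hook tool is upright in its holder with its flange on the rim; the lid is shut (under 0.06 rad) and the turnbutton turned past 1.35 rad (all of step 1 and all of step 3 and linear speed of each of canister_a, canister_b, canister_c, canister_d below 0.03 m/s and horizontal distance between hook_seat and holder below 0.014 m and z of hook_tool in the frame of holder between 0.085 and 0.103 m and angle between hook_tool's own z axis and vertical below 0.12 rad); the robot touches nothing.
It fails at once if the fingers touch a canister that is still in the block ((contact force between the fingers and canister_a above 1 N and horizontal distance between canister_a and block_top below 0.09 m and height (world z) of canister_a below 0.11 m) or (contact force between the fingers and canister_b above 1 N and horizontal distance between canister_b and block_top below 0.09 m and height (world z) of canister_b below 0.11 m) or (contact force between the fingers and canister_c above 1 N and horizontal distance between canister_c and block_top below 0.09 m and height (world z) of canister_c below 0.11 m) or (contact force between the fingers and canister_d above 1 N and horizontal distance between canister_d and block_top below 0.09 m and height (world z) of canister_d below 0.11 m)).
It fails at once if another thing on the bench is moved more than 40 mm (distance of any of screwdriver, solder_reel, flux_bottle, round_board, parts_cup, brass_collar, multimeter from where it was at the start of the episode above 0.04 m).
Of canister_a, canister_b, canister_c, canister_d only 2 to 4 are there at a start; the rules pass over those that are not, and their reading is None.
At some moment in a run one of tray may be knocked a few centimetres aside while the robot is not near it.
It also fails if it takes over 210 s, if anything falls off the work surface, if the arm or the gripper's body presses on something with over 40 N, if the wrist force passes 120 N, or if a joint passes its speed limit or range.

## Working session

There is one attempt and no reset: what is moved stays moved. The work goes in short steps, Python scripts to look and compute and a tool call to move; the robot and the scene stay as the last step left them, time stands still between calls to the robot, and variables do not carry over. Pictures are saved under pics/ and viewed, on a budget of 14 in all, crops included, one or two more only if the job needs it, and the job is handed in when it is done.

Besides the shell and the picture viewer there is one more tool, called after "Call:" as name([rows], argument=value, ...), one row to a line, values as JSON. step_arm: Moves the arm, as the interface text tells. Its arguments: {"type":"object","properties":{"motion":{"type":"array"},"newtons":{"type":"number"}},"required":["motion"]}

```bash
mkdir -p pics; ls; cat > h.py <<'E'
from workcell import *
import numpy as np, cv2
from scipy.spatial.transform import Rotation as R
def cam(n):
    c=get_calibration(n); im,d=read_camera(n); return im,d,np.array(c["K"]),np.array(c["world_from_camera"])
def cloud(d,K,T):
    v,u=np.mgrid[:480,:640]; p=np.stack([(u-K[0,2])/K[0,0]*d,(v-K[1,2])/K[1,1]*d,d],-1)
    w=p@T[:3,:3].T+T[:3,3]; w[d<=0]=np.nan; return w
E
python3 - <<'E'
from h import *
print(read_state())
for n in("scene","top"):
    im,d,K,T=cam(n); cv2.imwrite(f"pics/{n}0.png",im); np.save(n+"0.npy",cloud(d,K,T)); print(n,T.round(3).tolist(),K[0,0])
    for t in["block","hook_tool","holder","tray","lid","turnbutton","canister_a","screwdriver","solder_reel","flux_bottle","round_board","parts_cup","brass_collar","multimeter"]:
        print(t,[(np.round(T[:3,:3]@r["xyz"]+T[:3,3],3).tolist(),round(r["score"],2)) for r in spot_in(n,t)[:5]])
E
```

```text
pics
{'time': 0.0, 'q': array([ 1.08905344e+00,  2.64756315e-01,  1.60542829e+00,  1.07670237e-05,
        1.27368114e+00, -3.68717403e-02]), 'joint_vel': array([ 0.00042174, -0.00177353, -0.0020497 , -0.00204877,  0.0021532 ,
       -0.00073891]), 'joint_torque': array([-2.05198769e-03, -5.15106797e+01, -3.67314613e+01, -3.86487536e-04,
        1.28998450e-02, -1.81850532e-05]), 'tool_pos': array([0.29013636, 0.60868567, 0.25193052]), 'tcp_rot': array([-0.69292736, -3.06361223,  0.0034464 ]), 'wrist_force': array([ 0.23043491, -0.62810995,  0.47118324]), 'torque': array([0.04005834, 0.0074711 , 0.02550017]), 'width': 0.9958487755712021}
scene [[0.005, 0.634, -0.774, 1.501], [1.0, -0.009, -0.001, -0.021], [-0.008, -0.774, -0.634, 0.917], [0.0, 0.0, 0.0, 1.0]] 472.3451440598499
block [([0.619, 0.197, 0.115], 0.85), ([0.412, 0.054, 0.037], 0.34)]
hook_tool [([0.507, -0.355, 0.128], 0.76), ([0.496, -0.1, 0.005], 0.37)]
holder [([0.516, -0.351, 0.031], 0.91)]
tray [([0.494, -0.101, 0.004], 0.75)]
lid [([0.596, 0.27, 0.198], 0.69)]
turnbutton [([0.615, 0.194, 0.116], 0.74)]
canister_a [([
[... 756 characters left out ...]
.571, 0.132, 0.039], 0.56), ([0.61, 0.084, 0.152], 0.36)]
lid [([0.58, 0.275, 0.2], 0.63), ([0.432, 0.398, 0.016], 0.61)]
turnbutton [([0.609, 0.082, 0.152], 0.69)]
canister_a [([0.562, 0.199, 0.037], 0.81), ([0.569, 0.134, 0.042], 0.67), ([0.629, 0.212, 0.035], 0.54), ([0.643, 0.142, 0.038], 0.54)]
screwdriver [([0.422, 0.167, 0.026], 0.63)]
solder_reel [([0.579, 0.274, 0.2], 0.58), ([0.743, -0.107, 0.043], 0.57), ([0.596, 0.222, 0.121], 0.34)]
flux_bottle [([0.401, 0.057, 0.044], 0.52), ([0.609, 0.081, 0.15], 0.49)]
round_board [([0.436, 0.401, 0.014], 0.71)]
parts_cup [([0.679, -0.347, 0.023], 0.93), ([0.593, 0.218, 0.12], 0.74)]
brass_collar []
multimeter [([0.313, -0.426, 0.035], 0.77)]
```

View pics/top0.png

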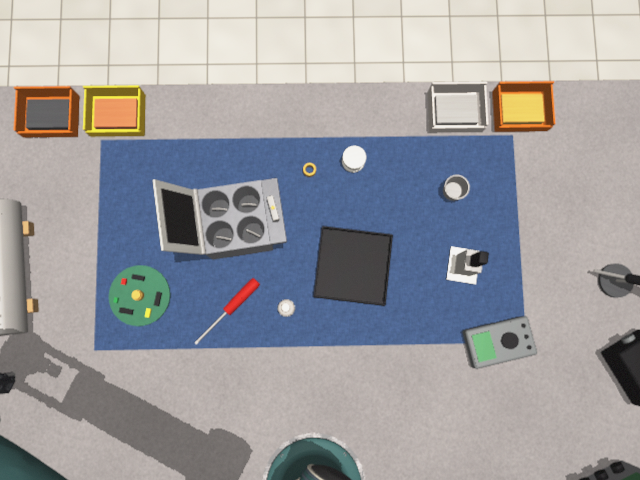

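View pics/scene0.png

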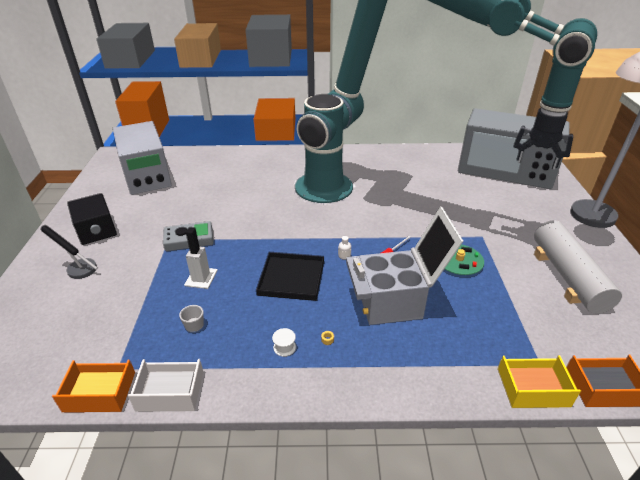

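```bash
python3 - <<'E'
from h import *
import cv2
w=np.load("top0.npy")
def mr(m,name):
    p=w[m][:,:2].astype(np.float32)
    if len(p)<5: print(name,len(p));return
    r=cv2.minAreaRect(p); print(name,len(p),np.round(r[0],4),np.round(r[1],4),round(r[2],1),"zmed",np.median(w[m][:,2]).round(4))
x,y,z=w[...,0],w[...,1],w[...,2]
box=lambda a,b,c,d,e,f:(x>a)&(x<b)&(y>c)&(y<d)&(z>e)&(z<f)
def rng(m,n): print(n,x[m].min(),x[m].max(),y[m].min(),y[m].max())
mr(box(.48,.72,.03,.255,.108,.120),"block top+ledge")
mr(box(.55,.68,.03,.15,.140,.155),"button")
mr(box(.45,.56,-.42,-.29,.165,.20),"handle top")
mr(box(.45,.56,-.42,-.29,.095,.107),"flange")
mr(box(.45,.56,-.42,-.29,.08,.107),"rim+flange")
mr(box(.38,.62,-.22,.02,.016,.030),"tray rim")
mr(box(.48,.75,.2,.40,.13,.40),"lid")
mr(box(.48,.72,.08,.255,.055,.075),"bails")
E
```

```text
block top+ledge 2760 [0.6009 0.1544] [0.1464 0.1851] 7.8 zmed 0.1153
button 161 [0.6102 0.0805] [0.0538 0.0138] 15.1 zmed 0.1471
handle top 134 [ 0.4933 -0.3581] [0.0204 0.0263] 82.1 zmed 0.1744
flange 192 [ 0.4937 -0.3582] [0.0395 0.0467] 80.5 zmed 0.1004
rim+flange 252 [ 0.4935 -0.3582] [0.0397 0.0467] 79.9 zmed 0.099
tray rim 521 [ 0.4963 -0.0982] [0.1681 0.1684] 82.1 zmed 0.0221
lid 2615 [0.584  0.2712] [0.1446 0.0634] 7.5 zmed 0.2022
bails 406 [0.5945 0.1692] [0.1375 0.1437] 7.9 zmed 0.0644
```

Top view: all four bores (e.g. 216,203 / 246,198 / 220,234 / 250,230) seem to hold canisters; the tray is at (353,265), the hook in its holder at (468,262), and the lid at (180,215) leans away. I'm moving above the block for a close look with the wrist camera.

Call:
step_arm([
  [[0.085, 0.025, -0.044, 0.025, 0, 0, -5], [0.085, 0.05, -0.088, 0.05, 0, 0, -10], [0.085, 0.08, -0.135, 0.075, 0, 0, -16], [0.085, 0.11, -0.18, 0.1, 0, 0, -22], [0.085, 0.14, -0.23, 0.12, 0, 0, -28], [0.085, 0.17, -0.28, 0.14, 0, 0, -34], [0.085, 0.2, -0.33, 0.16, 0, 0, -40], [0.085, 0.225, -0.38, 0.17, 0, 0, -45]],
])

```text
time: 2.5
tool_pos: [0.5166, 0.2277, 0.4251]
tcp_rot: [1.816, 2.562, 0.004]
wrist_force: [1.0, 0.5, 0.6]
width: 0.997
```

```bash
python3 - <<'E'
from h import *
s=read_state(); print(s["tool_pos"],s["q"].round(3))
im,d,K,T=cam("wrist"); print(T.round(3),K[0,0]); cv2.imwrite("pics/w1.png",im)
b=np.array([.5985,.1697,.115,1]); c=np.linalg.inv(T)@b; print((K@c[:3]/c[2])[:2])
E
```

```text
[0.51657347 0.22766972 0.42505477] [ 0.371 -0.006  1.597 -0.     1.547  0.034]
[[ 0.943  0.317  0.096  0.492]
 [ 0.332 -0.905 -0.267  0.297]
 [ 0.002  0.284 -0.959  0.545]
 [ 0.     0.     0.     1.   ]] 426.98934078287635
[376.28793235 269.31195129]
```

```bash
python3 - <<'E'
import cv2
im=cv2.imread("pics/w1.png"); cv2.imwrite("pics/w1c.png",cv2.resize(im[130:400,220:540],None,fx=2.4,fy=2.2))
E
```

```text
(no output)
```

View pics/w1c.png

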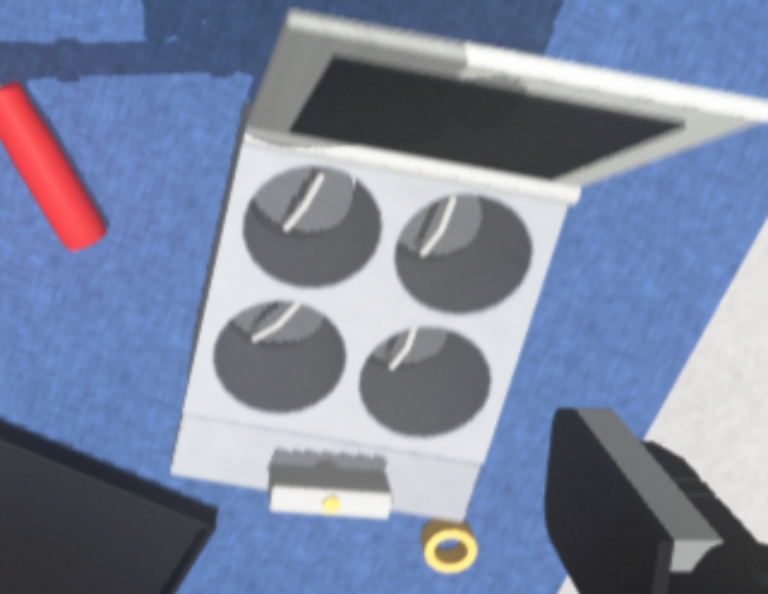

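The crop shows four canisters, each with its bail visible: about (305,200), (437,225), (275,325) and (405,345). Next I'll measure the bails from the depth data.

```bash
cat > bails.py <<'E'
from h import *
C=np.array([.5985,.1697]); yaw=np.radians(7.8); Rb=np.array([[np.cos(yaw),-np.sin(yaw)],[np.sin(yaw),np.cos(yaw)]])
def bails(w,tag):
    for bx,by in((-1,1),(1,1),(-1,-1),(1,-1)):
        c=C+Rb@np.array([bx,by])*.034
        r=np.hypot(w[...,0]-c[0],w[...,1]-c[1])
        m=(r<.0255)&(w[...,2]>.045)&(w[...,2]<.075)
        p=w[m]
        if len(p)<6: print(tag,bx,by,len(p)); continue
        q=p[:,:2]; mu=np.median(q,0)
        l=cv2.fitLine(q.astype(np.float32),cv2.DIST_HUBER,0,.001,.001).ravel()
        a=np.degrees(np.arctan2(l[1],l[0]))%180
        n=np.array([-l[1],l[0]]); hi=p[p[:,2]>np.percentile(p[:,2],70)].mean(0)
        off=(l[2:]-c)@n
        print(tag,(bx,by),"bore",c.round(4),"n",len(p),"bail dir",a.round(1),"rel",((a-7.8)%180-90).round(1),"pt",l[2:].round(4),"off",off.round(4),"zmax",p[:,2].max().round(4),"hi",hi.round(4),"res",np.std((q-l[2:])@n).round(4))
E
python3 - <<'E'
from bails import *
bails(np.load("top0.npy"),"top")
im,d,K,T=cam("wrist"); w=cloud(d,K,T); bails(w,"wrist")
x,y,z=w[...,0],w[...,1],w[...,2]
m=(x>.48)&(x<.72)&(y>.04)&(y<.3)&(z>.110)&(z<.119)
print(cv2.minAreaRect(w[m][:,:2].astype(np.float32)),np.median(z[m]))
m=(x>.57)&(x<.65)&(y>.04)&(y<.12)&(z>.138)&(z<.155); print(cv2.minAreaRect(w[m][:,:2].astype(np.float32)),np.median(z[m]))
E
```

```text
top (-1, 1) bore [0.5602 0.1988] n 32 bail dir 80.0 rel -17.8 pt [0.5594 0.1967] off 0.0005 zmax 0.0739 hi [0.5597 0.1977 0.0693] res 0.004
top (1, 1) bore [0.6276 0.208 ] n 35 bail dir 85.6 rel -12.2 pt [0.6264 0.206 ] off 0.001 zmax 0.0712 hi [0.6267 0.2074 0.0674] res 0.0028
top (-1, -1) bore [0.5694 0.1314] n 38 bail dir 63.5 rel -34.3 pt [0.569  0.1289] off -0.0007 zmax 0.0693 hi [0.5702 0.1315 0.0666] res 0.0074
top (1, -1) bore [0.6368 0.1406] n 38 bail dir 86.9 rel -10.9 pt [0.6352 0.1371] off 0.0014 zmax 0.0726 hi [0.6354 0.1389 0.0675] res 0.004
wrist (-1, 1) bore [0.5602 0.1988] n 116 bail dir 79.3 rel -18.5 pt [0.5567 0.199 ] off 0.0035 zmax 0.0686 hi [0.5567 0.1982 0.066 ] res 0.0011
wrist (1, 1) bore [0.6276 0.208 ] n 117 bail dir 84.9 rel -12.9 pt [0.6232 0.2085] off 0.0044 zmax 0.068 hi [0.6234 0.2086 0.0658] res 0.0011
wrist (-1, -1) bore [0.5694 0.1314] n 97 bail dir 61.6 rel -36.2 pt [0.5668 0.1314] off 0.0023 zmax 0.0698 hi [0.5675 0.1323 0.0663] res 0.0012
wrist (1, -1) bore [0.6368 0.1406] n 82 bail dir 85.9 rel -11.9 pt [0.6324 0.1368] off 0.0041 zmax 0.0672 hi [0.6329 0.1419 0.0661] res 0.0011
((0.5982752442359924, 0.15280871093273163), (0.14458094537258148, 0.18121619522571564), 7.9075751304626465) 0.1145122212365739
((0.6077907681465149, 0.08140886574983597), (0.05393342673778534, 0.014941402710974216), 14.083066940307617) 0.1460894883119822
```

Call:
step_arm([
  [[0.085, 0, -0.05, 0, 0, 0, 5], [0.085, 0, -0.11, 0, 0, 0, 13], [0.085, 0, -0.17, 0, 0, 0, 21], [0.085, -0.005, -0.23, 0, 0, 0, 29], [0.085, -0.01, -0.29, -0.01, 0, 0, 37], [0.085, -0.015, -0.35, -0.02, 0, 0, 45], [0.085, -0.02, -0.41, -0.03, 0, 0, 54], [0.085, -0.023, -0.47, -0.04, 0, 0, 62.7]],
])

```text
time: 3.6
tool_pos: [0.4948, -0.2463, 0.385]
tcp_rot: [0.215, 3.131, 0.006]
wrist_force: [1.2, 0.9, 0.2]
width: 0.994
```

Call:
step_arm([
  [[0.085, 0, -0.04, -0.01, 0, 0, 0], [0.085, 0, -0.08, -0.03, 0, 0, 0], [0.085, 0, -0.11, -0.05, 0, 0, 0], [0.085, 0, -0.11, -0.08, 0, 0, 0], [0.085, 0, -0.11, -0.1, 0, 0, 0], [0.085, 0, -0.11, -0.1, 0, 0, 0], [0.085, 0, -0.11, -0.1, 0, 0, 0], [0.085, 0, -0.11, -0.1, 0, 0, 0]],
])

```text
time: 4.6
tool_pos: [0.4957, -0.3564, 0.2869]
tcp_rot: [0.214, 3.128, 0.003]
wrist_force: [-0.9, 0.1, 0.1]
width: 0.997
```

```bash
python3 - <<'E'
from h import *
s=read_state(); print(s["tool_pos"],s["q"].round(3),R.from_rotvec(s["tcp_rot"]).as_matrix().round(3).tolist())
im,d,K,T=cam("wrist"); w=cloud(d,K,T); cv2.imwrite("pics/w2.png",im)
x,y,z=w[...,0],w[...,1],w[...,2]
for lo,hi in((.168,.185),(.095,.107),(.083,.0945)):
    m=(x>.44)&(x<.56)&(y>-.42)&(y<-.29)&(z>lo)&(z<hi)
    if m.sum()>5: print(lo,m.sum(),cv2.minAreaRect(w[m][:,:2].astype(np.float32)),np.median(z[m]))
E
```

```text
[ 0.49565391 -0.35635691  0.28688037] [-0.667  0.121  1.71   0.005  1.306 -2.102] [[-0.991, 0.136, 0.006], [0.136, 0.991, 0.002], [-0.006, 0.002, -1.0]]
0.168 1519 ((0.49112510681152344, -0.35867488384246826), (0.019922751933336258, 0.02623695693910122), 81.39079284667969) 0.1743277626511134
0.095 1690 ((0.4910866618156433, -0.35893046855926514), (0.03797928988933563, 0.046142179518938065), 79.76921844482422) 0.09961206188902841
0.083 119 ((0.4686586558818817, -0.35480186343193054), (0.03769133239984512, 0.00047341917525045574), 79.77239990234375) 0.08900632214185927
```

Call:
step_arm([
  [[0.085, -0.0035, -0.002, -0.03, 0, 0, -1], [0.085, -0.0035, -0.002, -0.07, 0, 0, -1], [0.085, -0.0035, -0.002, -0.11, 0, 0, -1], [0.085, -0.0035, -0.002, -0.135, 0, 0, -1], [0.085, -0.0035, -0.002, -0.142, 0, 0, -1], [0.01, -0.0035, -0.002, -0.142, 0, 0, -1], [0.01, -0.0035, -0.002, -0.142, 0, 0, -1], [0.01, -0.0035, -0.002, -0.142, 0, 0, -1]],
], newtons=60)

```text
time: 5.65
tool_pos: [0.4929, -0.3591, 0.1464]
tcp_rot: [0.241, 3.124, 0.001]
wrist_force: [-0.4, 0.3, -0.9]
width: 0.37
```

Call:
step_arm([
  [[0.01, 0, 0, 0, 0, 0, 0], [0.01, 0, 0, 0, 0, 0, 0], [0.01, 0, 0, 0.01, 0, 0, 0], [0.01, 0, 0, 0.04, 0, 0, 0], [0.01, 0, 0, 0.08, 0, 0, 0], [0.01, 0, 0, 0.12, 0, 0, 0], [0.01, 0, 0, 0.16, 0, 0, 0], [0.01, 0, 0, 0.16, 0, 0, 0]],
])

```text
time: 6.65
tool_pos: [0.4947, -0.3604, 0.3119]
tcp_rot: [0.241, 3.117, -0.007]
wrist_force: [0.3, -0.1, -2.1]
width: 0.228
```

```bash
python3 - <<'E'
from h import *
s=read_state(); print(s["tool_pos"],s["width"],R.from_rotvec(s["tcp_rot"]).as_matrix()[:,1].round(3))
for n in("top","scene","wrist"):
    im,d,K,T=cam(n); w=cloud(d,K,T)
    if n=="wrist": cv2.imwrite("pics/w3.png",im)
    if n=="scene": cv2.imwrite("pics/s3.png",cv2.resize(im[180:310,140:270],None,fx=4,fy=4))
    x,y,z=w[...,0],w[...,1],w[...,2]
    p=s["tool_pos"]; print(n)
    for lo in np.arange(.14,.31,.01):
        m=(abs(x-p[0])<.05)&(abs(y-p[1])<.05)&(z>lo)&(z<lo+.01)
        if m.sum()>2: print(round(lo,3),m.sum(),(w[m].mean(0)-p).round(4),(w[m].max(0)-p).round(4),(w[m].min(0)-p).round(4))
E
```

```text
[ 0.49469261 -0.36042116  0.31189486] 0.22785866101980107 [ 0.153  0.988 -0.003]
top
0.17 6 [ 0.0009  0.0005 -0.1337] [ 0.0038  0.0029 -0.1324] [-0.0067 -0.0018 -0.1349]
0.18 14 [ 0.0018  0.0023 -0.1274] [ 0.0088  0.0044 -0.1223] [-0.0058 -0.0011 -0.1315]
0.19 3 [-0.0016  0.003  -0.1171] [ 0.0064  0.0051 -0.1128] [-0.0064 -0.     -0.1212]
0.26 115 [-0.0128  0.01   -0.047 ] [-0.      0.0237 -0.0421] [-0.0218 -0.0139 -0.0518]
0.27 16 [-0.0098  0.0091 -0.0378] [-0.0049  0.0134 -0.0321] [-0.013  -0.0027 -0.0414]
0.28 10 [-0.0096  0.0077 -0.0275] [-0.003   0.0174 -0.022 ] [-0.0125 -0.003  -0.0317]
0.29 15 [-0.0095  0.0093 -0.0163] [-0.0025  0.0208 -0.0123] [-0.0132 -0.0021 -0.0212]
0.3 15 [-0.0081  0.0139 -0.0067] [-0.0027  0.0234 -0.0023] [-0.0123  0.0008 -0.0118]
scene
0.17 11 [ 1.100e-03  1.000e-04 -1.349e-01] [ 0.0083  0.0021 -0.1322] [-0.0072 -0.0035 -0.1389]
0.18 8 [-1.000e-04  0.000e+00 -1.276e-01] [ 0.0104  0.0034 -0.1221] [-0.0089 -0.0027 -0.1302]
0.19 7 [-0.0051  0.0014 -0.1169] [-0.004   0.003  -0.1136] [-0.0082 -0.0005 -0.1209]
0.2 6 [-0.0053  0.0008 -0.1068] [-0.0021  0.0025 
[... 978 characters left out ...]
1315]
0.19 41 [-0.0116  0.0043 -0.1172] [-0.0095  0.0064 -0.1121] [-0.0124  0.002  -0.1219]
0.2 27 [-0.0118  0.0042 -0.1089] [-0.0099  0.0063 -0.1056] [-0.0124  0.0021 -0.1119]
0.25 3150 [-0.0169  0.0054 -0.0528] [ 0.0024  0.025  -0.0519] [-0.0289 -0.0158 -0.057 ]
0.26 994 [-0.0166  0.0041 -0.0496] [ 0.001   0.0242 -0.0419] [-0.0281 -0.0152 -0.0519]
0.27 495 [-0.0158  0.005  -0.0367] [-0.011   0.0145 -0.0319] [-0.0174 -0.0053 -0.0418]
0.28 670 [-0.0154  0.005  -0.0262] [-0.0062  0.0234 -0.0219] [-0.0174 -0.0155 -0.0319]
0.29 1610 [-0.0135  0.0049 -0.0166] [-0.0054  0.0272 -0.0119] [-0.0174 -0.0189 -0.0219]
0.3 2036 [-0.0134  0.0047 -0.0067] [-0.0054  0.0272 -0.0019] [-0.0176 -0.0188 -0.0119]
```

Call:
step_arm([
  [[0.01, 0.01, -0.0, 0.02, 0, 0, 1], [0.01, 0.02, 0.04, 0.045, 0, 0, 2], [0.01, 0.035, 0.1, 0.045, 0, 0, 3], [0.01, 0.05, 0.16, 0.045, 0, 0, 4], [0.01, 0.065, 0.22, 0.045, 0, 0, 5], [0.01, 0.08, 0.28, 0.045, 0, 0, 5], [0.01, 0.095, 0.34, 0.045, 0, 0, 5], [0.01, 0.11, 0.4, 0.045, 0, 0, 5]],
])

```text
time: 7.8
tool_pos: [0.6014, 0.0434, 0.3473]
tcp_rot: [0.105, 3.138, 0.002]
wrist_force: [1.5, 0.2, -2.2]
width: 0.23
```

Call:
step_arm([
  [[0.01, 0.005, 0.03, 0, 0, 0, 0], [0.01, 0.01, 0.06, 0, 0, 0, 0], [0.01, 0.014, 0.09, 0, 0, 0, 0], [0.01, 0.014, 0.102, 0, 0, 0, 0], [0.01, 0.014, 0.102, 0, 0, 0, 0], [0.01, 0.014, 0.102, 0, 0, 0, 0], [0.01, 0.014, 0.102, 0, 0, 0, 0], [0.01, 0.014, 0.102, 0, 0, 0, 0]],
])

```text
time: 8.8
tool_pos: [0.6155, 0.1445, 0.3475]
tcp_rot: [0.107, 3.137, 0.002]
wrist_force: [0.6, -0.0, -1.9]
width: 0.225
```

```bash
cat > st.py <<'E'
from h import *
s=read_state(); M=R.from_rotvec(s["tcp_rot"]).as_matrix()
print("t",round(s["time"],2),s["tool_pos"].round(4),"F",s["wrist_force"].round(1),"w",round(s["width"],3),"jaw",np.degrees(np.arctan2(M[1,1],M[0,1])).round(1),"toolz",M[:,2].round(3),"q",s["q"].round(2))
E
python3 - <<'E'
from st import *
im,d,K,T=cam("wrist"); cv2.imwrite("pics/w4.png",im)
c=np.linalg.inv(T)@np.array([.6335,.14,.066,1]);print((K@c[:3]/c[2])[:2])
from bails import bails
bails(cloud(d,K,T),"w")
E
```

```text
t 8.8 [0.6155 0.1445 0.3475] F [ 0.6 -0.  -1.9] w 0.225 jaw 86.1 toolz [ 0.002  0.001 -1.   ] q [ 0.19  0.14  1.58  0.    1.42 -1.31]
[316.87660457 215.83097466]
w (-1, 1) bore [0.5602 0.1988] n 175 bail dir 78.8 rel -19.0 pt [0.5565 0.1966] off 0.0032 zmax 0.0678 hi [0.5567 0.1974 0.0661] res 0.0011
w (1, 1) bore [0.6276 0.208 ] n 172 bail dir 85.8 rel -12.0 pt [0.6229 0.2072] off 0.0046 zmax 0.068 hi [0.6232 0.2068 0.0659] res 0.0011
w (-1, -1) bore [0.5694 0.1314] n 169 bail dir 63.6 rel -34.2 pt [0.5674 0.1314] off 0.0018 zmax 0.068 hi [0.5674 0.1312 0.066 ] res 0.0012
w (1, -1) bore [0.6368 0.1406] n 168 bail dir 87.6 rel -10.2 pt [0.6326 0.1435] off 0.0043 zmax 0.0682 hi [0.633  0.141  0.0658] res 0.0011
```

```bash
python3 - <<'E'
from h import *
s=read_state(); p=s["tool_pos"]
im,d,K,T=cam("wrist"); w=cloud(d,K,T); x,y,z=w[...,0],w[...,1],w[...,2]
for lo,hi in((.205,.216),(.216,.23),(.23,.25),(.25,.27),(.29,.302)):
    m=(abs(x-p[0])<.05)&(abs(y-p[1])<.05)&(z>lo)&(z<hi)
    if m.sum(): print(lo,m.sum(),(w[m].mean(0)-p).round(4),(np.percentile(w[m],98,0)-p).round(4),(np.percentile(w[m],2,0)-p).round(4))
E
```

```text
0.205 7 [-0.0106  0.0017 -0.1327] [-0.0097  0.0039 -0.132 ] [-1.120e-02 -1.000e-04 -1.333e-01]
0.216 47 [-0.0106  0.0021 -0.1243] [-0.0097  0.004  -0.1178] [-0.0113 -0.0002 -0.1312]
0.23 71 [-0.0105  0.0021 -0.1086] [-0.0089  0.0044 -0.0998] [-1.120e-02 -1.000e-04 -1.171e-01]
0.29 3773 [-0.0154  0.0025 -0.0471] [-0.0001  0.0207 -0.0458] [-0.0251 -0.016  -0.0498]
```

View pics/w4.png

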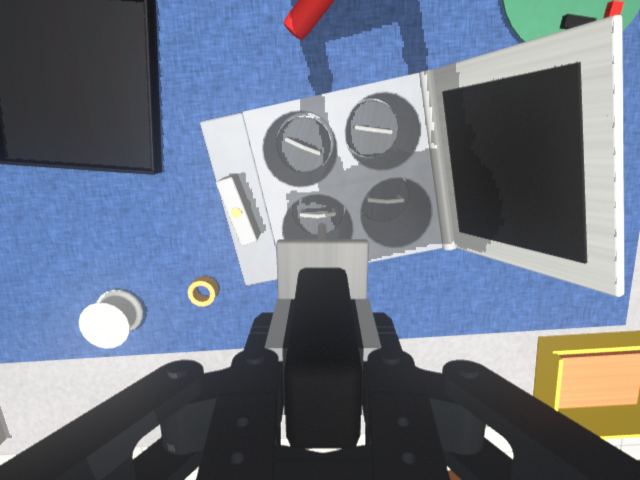

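Wrist view: the four bails show as bright bars at (300,147), (373,130), (317,216) and (385,201), with the hook at about (322,232). I can therefore measure hook and bails in the same frame. I'm descending into bore (1,-1).

Call:
step_arm([
  [[0.01, 0.004, -0.004, -0.02, 0, 0, 0], [0.01, 0.004, -0.004, -0.045, 0, 0, 0], [0.01, 0.004, -0.004, -0.07, 0, 0, 0], [0.01, 0.004, -0.004, -0.095, 0, 0, 0], [0.01, 0.004, -0.004, -0.12, 0, 0, 0], [0.01, 0.004, -0.004, -0.145, 0, 0, 0], [0.01, 0.004, -0.004, -0.163, 0, 0, 0], [0.01, 0.004, -0.004, -0.165, 0, 0, 0]],
])

```text
time: 9.9
tool_pos: [0.618, 0.1404, 0.1797]
tcp_rot: [-0.106, -3.138, -0.001]
wrist_force: [-0.1, 0.5, -1.2]
width: 0.226
```

Call:
step_arm([
  [[0.01, 0, 0, 0, 0, 0, 0], [0.01, 0.003, 0, 0, 0, 0, 0], [0.01, 0.006, 0, 0, 0, 0, 0], [0.01, 0.009, -0.0005, 0, 0, 0, 0], [0.01, 0.012, -0.001, 0, 0, 0, 0], [0.01, 0.0155, -0.001, 0, 0, 0, 0], [0.01, 0.0155, -0.001, 0, 0, 0, 0], [0.01, 0.0155, -0.001, 0, 0, 0, 0]],
])

```text
time: 10.9
tool_pos: [0.6334, 0.1394, 0.1796]
tcp_rot: [-0.106, -3.137, -0.001]
wrist_force: [-0.4, -0.2, -2.7]
width: 0.227
```

Call:
step_arm([
  [[0.01, 0, 0, 0.005, 0, 0, 0], [0.01, 0, 0, 0.01, 0, 0, 0], [0.01, 0, 0, 0.015, 0, 0, 0], [0.01, 0, 0, 0.02, 0, 0, 0], [0.01, 0, 0, 0.025, 0, 0, 0], [0.01, 0, 0, 0.03, 0, 0, 0], [0.01, 0, 0, 0.03, 0, 0, 0], [0.01, 0, 0, 0.03, 0, 0, 0]],
])

```text
time: 11.9
tool_pos: [0.6333, 0.1394, 0.2094]
tcp_rot: [-0.106, -3.137, -0.001]
wrist_force: [0.4, 0.3, -2.9]
width: 0.224
```

```bash
python3 - <<'E'
from st import *
im,d,K,T=cam("wrist"); w=cloud(d,K,T); x,y,z=w[...,0],w[...,1],w[...,2]
m=(np.hypot(x-.6345,y-.1406)<.024)&(z<.11)&(z>.02); print(m.sum(), np.histogram(z[m],bins=np.arange(.02,.111,.01)))
cv2.imwrite("pics/w5.png",im[100:400,160:480])
im,d,K,T=cam("top"); w=cloud(d,K,T); x,y,z=w[...,0],w[...,1],w[...,2]
m=(np.hypot(x-.6368,y-.1406)<.024)&(z<.11)&(z>.02); print(m.sum(), np.histogram(z[m],bins=np.arange(.02,.111,.01)))
E
```

```text
t 11.9 [0.6333 0.1394 0.2094] F [ 0.4  0.3 -2.9] w 0.224 jaw 86.1 toolz [-0.002  0.    -1.   ] q [ 0.18  0.25  1.71  0.    1.19 -1.33]
1934 (array([   0,    0,    4, 1664,   46,  110,   31,   42,   37]), array([0.02, 0.03, 0.04, 0.05, 0.06, 0.07, 0.08, 0.09, 0.1 , 0.11]))
76 (array([ 0,  0, 11, 60,  1,  2,  2,  0,  0]), array([0.02, 0.03, 0.04, 0.05, 0.06, 0.07, 0.08, 0.09, 0.1 , 0.11]))
```

View pics/w5.png

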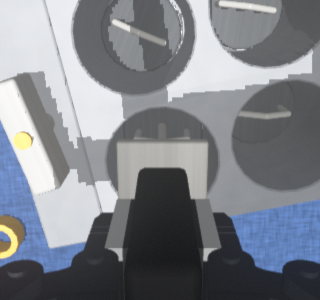

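The lift worked: the canister's top has risen from 38 mm to over 50 mm. Now I'm drawing it out fully and carrying it to the tray.

Call:
step_arm([
  [[0.01, 0, 0, 0.015, 0, 0, 0], [0.01, 0, 0, 0.035, 0, 0, 0], [0.01, 0, 0, 0.055, 0, 0, 0], [0.01, 0, 0, 0.075, 0, 0, 0], [0.01, 0, 0, 0.095, 0, 0, 0], [0.01, 0, 0, 0.115, 0, 0, 0], [0.01, 0, 0, 0.135, 0, 0, 0], [0.01, 0, 0, 0.145, 0, 0, 0]],
])

```text
time: 13.0
tool_pos: [0.6337, 0.1394, 0.3564]
tcp_rot: [-0.106, -3.139, -0.001]
wrist_force: [-0.2, 0.1, -3.8]
width: 0.229
```

Call:
step_arm([
  [[0.01, -0.005, -0.01, 0, 0, 0, 0], [0.01, -0.016, -0.035, 0, 0, 0, 0], [0.01, -0.03, -0.07, 0, 0, 0, 0], [0.01, -0.046, -0.105, 0, 0, 0, 0], [0.01, -0.062, -0.14, 0, 0, 0, 0], [0.01, -0.076, -0.17, 0, 0, 0, 0], [0.01, -0.086, -0.192, 0, 0, 0, 0], [0.01, -0.09, -0.2, 0, 0, 0, 0]],
])

```text
time: 14.0
tool_pos: [0.5417, -0.0628, 0.3554]
tcp_rot: [-0.111, -3.137, -0.0]
wrist_force: [-0.5, 0.0, -3.2]
width: 0.229
```

```bash
cat > tray.py <<'E'
from h import *
def tray(n="top"):
    im,d,K,T=cam(n); w=cloud(d,K,T); x,y,z=w[...,0],w[...,1],w[...,2]
    m=(x>.36)&(x<.64)&(y>-.25)&(y<.025)&(z>.015)&(z<.028)
    print(n,"tray",m.sum(),cv2.minAreaRect(w[m][:,:2].astype(np.float32)))
    return im,w
E
python3 - <<'E'
from st import *
from tray import *
for n in("top","scene"): im,w=tray(n); cv2.imwrite(f"pics/{n}6.png",im)
p=s["tool_pos"]; x,y,z=w[...,0],w[...,1],w[...,2]
m=(np.hypot(x-p[0],y-p[1])<.05)&(z>.12)&(z<.29); 
for lo in np.arange(.13,.29,.01):
    k=m&(z>=lo)&(z<lo+.01)
    if k.sum(): print(lo.round(2),k.sum(),(w[k].mean(0)-p).round(4))
E
```

```text
t 14.0 [ 0.5417 -0.0628  0.3554] F [-0.5  0.  -3.2] w 0.229 jaw 86.0 toolz [-0.003  0.    -1.   ] q [-0.16 -0.03  1.74 -0.    1.43 -1.66]
top tray 319 ((0.4644932448863983, -0.13666972517967224), (0.1683545857667923, 0.16744722425937653), 81.78858184814453)
scene tray 422 ((0.46536678075790405, -0.1394975781440735), (0.1692056953907013, 0.17602908611297607), 82.25791931152344)
0.16 8 [ 0.021   0.0044 -0.1873]
0.17 54 [ 0.0215 -0.0023 -0.1802]
0.18 70 [ 0.0211 -0.0037 -0.1705]
0.19 214 [ 0.0071 -0.0009 -0.1583]
0.2 42 [-0.0012 -0.0091 -0.1539]
0.21 12 [ 0.0015 -0.0062 -0.1393]
0.22 26 [ 0.0025 -0.0008 -0.1308]
0.23 8 [-0.0033 -0.0005 -0.1213]
0.24 6 [-0.0048  0.0008 -0.111 ]
0.25 8 [-0.0049 -0.0018 -0.1005]
0.26 6 [-0.0055 -0.0015 -0.0905]
0.27 7 [-0.0053 -0.001  -0.0809]
0.28 4 [-0.0059 -0.0009 -0.0733]
```

The tray was knocked: its centre is now about (0.4635, -0.138). I'm correcting for that and placing the canister.

Call:
step_arm([
  [[0.01, -0.01, -0.012, -0.02, 0, 0, 0], [0.01, -0.022, -0.028, -0.045, 0, 0, 0], [0.01, -0.03, -0.038, -0.07, 0, 0, 0], [0.01, -0.03, -0.038, -0.1, 0, 0, 0], [0.01, -0.03, -0.038, -0.13, 0, 0, 0], [0.01, -0.03, -0.038, -0.15, 0, 0, 0], [0.01, -0.03, -0.038, -0.157, 0, 0, 0], [0.01, -0.03, -0.038, -0.162, 0, 0, 0]],
])

```text
time: 15.1
tool_pos: [0.513, -0.0994, 0.1939]
tcp_rot: [-0.109, -3.139, -0.002]
wrist_force: [0.6, 0.7, -2.4]
width: 0.226
```

Call:
step_arm([
  [[0.01, 0, 0, -0.003, 0, 0, 0], [0.01, 0, 0, -0.007, 0, 0, 0], [0.01, 0, 0, -0.012, 0, 0, 0], [0.01, 0, 0, -0.014, 0, 0, 0], [0.01, -0.003, 0, -0.014, 0, 0, 0], [0.01, -0.008, 0, -0.014, 0, 0, 0], [0.01, -0.014, 0, -0.014, 0, 0, 0], [0.01, -0.017, 0, -0.014, 0, 0, 0]],
])

```text
time: 16.1
tool_pos: [0.4954, -0.0994, 0.1799]
tcp_rot: [-0.109, -3.138, -0.002]
wrist_force: [-0.1, 0.4, -0.9]
width: 0.231
```

Call:
step_arm([
  [[0.01, 0, 0, 0.0, 0, 0, 0], [0.01, 0, 0, 0.015, 0, 0, 0], [0.01, 0, 0, 0.04, 0, 0, 0], [0.01, 0, 0, 0.08, 0, 0, 0], [0.01, 0.01, 0.01, 0.12, 0, 0, 0], [0.01, 0.03, 0.04, 0.16, 0, 0, 0], [0.01, 0.04, 0.09, 0.18, 0, 0, 0], [0.01, 0.05, 0.14, 0.18, 0, 0, 0]],
])

```text
time: 17.1
tool_pos: [0.5473, 0.0419, 0.3645]
tcp_rot: [0.11, 3.134, 0.002]
wrist_force: [1.0, -0.1, -1.5]
width: 0.228
```

```bash
python3 - <<'E'
from st import *
from tray import *
im,w=tray("top"); cv2.imwrite("pics/t7.png",cv2.resize(im[150:360,130:450],None,fx=2.4,fy=2.4))
x,y,z=w[...,0],w[...,1],w[...,2]
m=(x>.36)&(x<.6)&(y>-.25)&(y<-.04)&(z>.031)&(z<.04);print("can",m.sum(),cv2.minEnclosingCircle(w[m][:,:2].astype(np.float32)))
E
```

```text
t 17.1 [0.5473 0.0419 0.3645] F [ 1.  -0.1 -1.5] w 0.228 jaw 86.0 toolz [ 0.006  0.001 -1.   ] q [ 0.03 -0.03  1.73  0.    1.44 -1.47]
top tray 534 ((0.464229941368103, -0.1367877870798111), (0.16852189600467682, 0.16825592517852783), 82.06237030029297)
can 325 ((0.469741553068161, -0.14629292488098145), 0.10302243381738663)
```

View pics/t7.png

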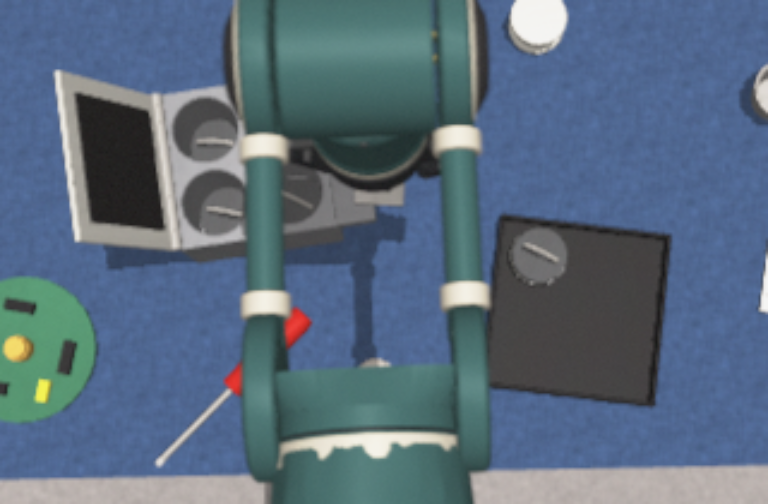

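The first canister stands in the tray at (538,255). Next is bore (-1,-1).

Call:
step_arm([
  [[0.01, 0.002, 0.02, 0, 0, 0, -5], [0.01, 0.004, 0.05, 0, 0, 0, -11], [0.01, 0.007, 0.08, 0, 0, 0, -18], [0.01, 0.0085, 0.095, -0.01, 0, 0, -23.4], [0.01, 0.0085, 0.095, -0.03, 0, 0, -23.4], [0.01, 0.0085, 0.095, -0.06, 0, 0, -23.4], [0.01, 0.0085, 0.095, -0.08, 0, 0, -23.4], [0.01, 0.0085, 0.095, -0.08, 0, 0, -23.4]],
])

```text
time: 18.15
tool_pos: [0.5544, 0.142, 0.2802]
tcp_rot: [0.739, 3.053, 0.007]
wrist_force: [-0.2, -0.6, -2.0]
width: 0.224
```

```bash
cat > near.py <<'E'
from st import *
from bails import bails
p=s["tool_pos"]; im,d,K,T=cam("wrist"); w=cloud(d,K,T); bails(w,"w")
x,y,z=w[...,0],w[...,1],w[...,2]
m=(abs(x-p[0])<.03)&(abs(y-p[1])<.03)&(z-p[2]>-.134)&(z-p[2]<-.08)
print("shank rear",m.sum(),w[m].mean(0).round(4) if m.sum() else "")
E
python3 near.py
```

```text
t 18.15 [0.5544 0.142  0.2802] F [-0.2 -0.6 -2. ] w 0.224 jaw 62.8 toolz [ 0.002  0.004 -1.   ] q [ 0.21  0.05  1.8   0.    1.29 -0.89]
w (-1, 1) bore [0.5602 0.1988] n 244 bail dir 78.9 rel -18.9 pt [0.5563 0.1971] off 0.0035 zmax 0.0693 hi [0.5564 0.1973 0.0662] res 0.0011
w (1, 1) bore [0.6276 0.208 ] n 217 bail dir 88.0 rel -9.8 pt [0.6229 0.2071] off 0.0046 zmax 0.0678 hi [0.6232 0.2073 0.0659] res 0.0011
w (-1, -1) bore [0.5694 0.1314] n 200 bail dir 63.9 rel -33.9 pt [0.5653 0.1283] off 0.0024 zmax 0.0686 hi [0.566  0.1292 0.0657] res 0.0011
w 1 -1 0
shank rear 125 [0.5447 0.1483 0.1643]
```

Call:
step_arm([
  [[0.01, 0, -0.008, 0, 0, 0, 0], [0.01, 0, -0.008, -0.01, 0, 0, 0], [0.01, 0, -0.008, -0.03, 0, 0, 0], [0.01, 0, -0.008, -0.05, 0, 0, 0], [0.01, 0, -0.008, -0.07, 0, 0, 0], [0.01, 0, -0.008, -0.09, 0, 0, 0], [0.01, 0, -0.008, -0.1, 0, 0, 0], [0.01, 0, -0.008, -0.1, 0, 0, 0]],
])

```text
time: 19.2
tool_pos: [0.5548, 0.1342, 0.1808]
tcp_rot: [0.739, 3.052, 0.008]
wrist_force: [0.1, -0.2, -0.9]
width: 0.227
```

Call:
step_arm([
  [[0.01, 0, 0, 0, 0, 0, 0], [0.01, 0.003, -0.0015, 0, 0, 0, 0], [0.01, 0.006, -0.003, 0, 0, 0, 0], [0.01, 0.009, -0.0045, 0, 0, 0, 0], [0.01, 0.0115, -0.006, 0, 0, 0, 0], [0.01, 0.014, -0.007, 0, 0, 0, 0], [0.01, 0.014, -0.007, 0, 0, 0, 0], [0.01, 0.014, -0.007, 0, 0, 0, 0]],
])

```text
time: 20.2
tool_pos: [0.5687, 0.1272, 0.1807]
tcp_rot: [0.739, 3.052, 0.008]
wrist_force: [-0.6, 0.5, -1.4]
width: 0.227
```

Call:
step_arm([
  [[0.01, 0, 0, 0.005, 0, 0, 0], [0.01, 0, 0, 0.01, 0, 0, 0], [0.01, 0, 0, 0.015, 0, 0, 0], [0.01, 0, 0, 0.02, 0, 0, 0], [0.01, 0, 0, 0.03, 0, 0, 0], [0.01, 0, 0, 0.04, 0, 0, 0], [0.01, 0, 0, 0.05, 0, 0, 0], [0.01, 0, 0, 0.05, 0, 0, 0]],
])

```text
time: 21.2
tool_pos: [0.5696, 0.1274, 0.2323]
tcp_rot: [0.738, 3.05, 0.009]
wrist_force: [-0.0, 1.0, -2.7]
width: 0.226
```

```bash
cat > up.py <<'E'
from st import *
import sys
c=np.array([float(sys.argv[1]),float(sys.argv[2])])
for n in("wrist","top"):
    im,d,K,T=cam(n); w=cloud(d,K,T); x,y,z=w[...,0],w[...,1],w[...,2]
    m=(np.hypot(x-c[0],y-c[1])<.024)&(z<.11)&(z>.0); print(n,np.histogram(z[m],bins=np.arange(.0,.111,.01))[0])
E
python3 up.py .568 .131
```

```text
t 21.2 [0.5696 0.1274 0.2323] F [-0.   1.  -2.7] w 0.226 jaw 62.8 toolz [ 0.005  0.005 -1.   ] q [ 0.18  0.1   1.83  0.    1.2  -0.92]
wrist [   0    0    0    0    0    0    0 2398   52  153  127]
top [  0   0   0   0   0   0   3 117   8   6   2]
```

Call:
step_arm([
  [[0.01, 0, 0, 0.02, 0, 0, 0], [0.01, 0, 0, 0.04, 0, 0, 0], [0.01, 0, 0, 0.065, 0, 0, 0], [0.01, 0, 0, 0.09, 0, 0, 0], [0.01, 0, -0.005, 0.11, 0, 0, 0], [0.01, -0.004, -0.02, 0.125, 0, 0, 0], [0.01, -0.01, -0.045, 0.125, 0, 0, 0], [0.01, -0.018, -0.08, 0.125, 0, 0, 0]],
])

```text
time: 22.3
tool_pos: [0.5502, 0.046, 0.3563]
tcp_rot: [0.737, 3.052, 0.007]
wrist_force: [0.4, -0.4, -2.4]
width: 0.224
```

Call:
step_arm([
  [[0.01, -0.008, -0.04, 0, 0, 0, 0], [0.01, -0.017, -0.08, 0, 0, 0, 0], [0.01, -0.026, -0.12, 0, 0, 0, 0], [0.01, -0.035, -0.16, 0, 0, 0, 0], [0.01, -0.044, -0.195, 0, 0, 0, 0], [0.01, -0.05, -0.22, 0, 0, 0, 0], [0.01, -0.052, -0.235, 0, 0, 0, 0], [0.01, -0.052, -0.235, 0, 0, 0, 0]],
])

```text
time: 23.3
tool_pos: [0.4978, -0.1898, 0.3563]
tcp_rot: [0.741, 3.052, 0.007]
wrist_force: [-0.3, 0.2, -3.2]
width: 0.23
```

```bash
python3 - <<'E'
from st import *
from tray import *
tray("top")
E
```

```text
t 23.3 [ 0.4978 -0.1898  0.3563] F [-0.3  0.2 -3.2] w 0.23 jaw 62.7 toolz [ 0.002  0.004 -1.   ] q [-0.41 -0.06  1.77  0.    1.43 -1.51]
top tray 421 ((0.4643872380256653, -0.13700149953365326), (0.16887159645557404, 0.16872166097164154), 82.12152099609375)
```

Call:
step_arm([
  [[0.01, 0.002, 0.003, -0.025, 0, 0, 0], [0.01, 0.002, 0.003, -0.055, 0, 0, 0], [0.01, 0.002, 0.003, -0.085, 0, 0, 0], [0.01, 0.002, 0.003, -0.115, 0, 0, 0], [0.01, 0.002, 0.003, -0.14, 0, 0, 0], [0.01, 0.002, 0.003, -0.153, 0, 0, 0], [0.01, 0.002, 0.003, -0.16, 0, 0, 0], [0.01, 0.002, 0.003, -0.164, 0, 0, 0]],
])

```text
time: 24.35
tool_pos: [0.5006, -0.1859, 0.1928]
tcp_rot: [0.738, 3.051, 0.008]
wrist_force: [-0.1, 0.3, -1.8]
width: 0.226
```

Call:
step_arm([
  [[0.01, 0, 0, -0.004, 0, 0, 0], [0.01, 0, 0, -0.009, 0, 0, 0], [0.01, 0, 0, -0.013, 0, 0, 0], [0.01, 0, 0, -0.013, 0, 0, 0], [0.01, -0.003, 0.0015, -0.013, 0, 0, 0], [0.01, -0.008, 0.004, -0.013, 0, 0, 0], [0.01, -0.013, 0.007, -0.013, 0, 0, 0], [0.01, -0.016, 0.0085, -0.013, 0, 0, 0]],
])

```text
time: 25.35
tool_pos: [0.4841, -0.1772, 0.1798]
tcp_rot: [0.738, 3.051, 0.008]
wrist_force: [-0.2, -0.1, -1.8]
width: 0.225
```

Call:
step_arm([
  [[0.01, 0, 0, 0, 0, 0, 0], [0.01, 0, 0, 0.02, 0, 0, 0], [0.01, 0, 0, 0.06, 0, 0, 0], [0.01, 0, 0, 0.1, 0, 0, 4], [0.01, 0.02, 0.05, 0.13, 0, 0, 9], [0.01, 0.04, 0.1, 0.16, 0, 0, 14], [0.01, 0.055, 0.15, 0.18, 0, 0, 19], [0.01, 0.07, 0.2, 0.18, 0, 0, 23]],
])

```text
time: 26.35
tool_pos: [0.5557, 0.0244, 0.3628]
tcp_rot: [0.111, 3.133, 0.009]
wrist_force: [1.1, -0.5, -1.4]
width: 0.227
```

Call:
step_arm([
  [[0.01, 0.01, 0.05, 0, 0, 0, 0], [0.01, 0.02, 0.1, 0, 0, 0, 0], [0.01, 0.03, 0.14, 0, 0, 0, 0], [0.01, 0.045, 0.18, 0, 0, 0, 0], [0.01, 0.052, 0.19, -0.03, 0, 0, 0], [0.01, 0.052, 0.19, -0.06, 0, 0, 0], [0.01, 0.052, 0.19, -0.07, 0, 0, 0], [0.01, 0.052, 0.19, -0.07, 0, 0, 0]],
])

```text
time: 27.35
tool_pos: [0.6074, 0.2141, 0.2921]
tcp_rot: [0.112, 3.134, 0.008]
wrist_force: [-0.1, -0.2, -2.3]
width: 0.229
```

```bash
python3 near.py
```

```text
t 27.35 [0.6074 0.2141 0.2921] F [-0.1 -0.2 -2.3] w 0.229 jaw 85.9 toolz [ 0.006  0.005 -1.   ] q [ 0.3   0.18  1.63  0.    1.32 -1.2 ]
w (-1, 1) bore [0.5602 0.1988] n 230 bail dir 78.8 rel -19.0 pt [0.5567 0.198 ] off 0.0033 zmax 0.0689 hi [0.5568 0.1978 0.0663] res 0.0012
w (1, 1) bore [0.6276 0.208 ] n 187 bail dir 86.0 rel -11.8 pt [0.6226 0.203 ] off 0.0046 zmax 0.0681 hi [0.6234 0.2062 0.066 ] res 0.0011
w -1 -1 0
w 1 -1 0
shank rear 125 [0.5972 0.2166 0.1763]
```

Call:
step_arm([
  [[0.01, 0.002, -0.008, 0, 0, 0, 0], [0.01, 0.002, -0.008, -0.01, 0, 0, 0], [0.01, 0.002, -0.008, -0.03, 0, 0, 0], [0.01, 0.002, -0.008, -0.05, 0, 0, 0], [0.01, 0.002, -0.008, -0.075, 0, 0, 0], [0.01, 0.002, -0.008, -0.1, 0, 0, 0], [0.01, 0.002, -0.008, -0.111, 0, 0, 0], [0.01, 0.002, -0.008, -0.111, 0, 0, 0]],
])

```text
time: 28.4
tool_pos: [0.609, 0.206, 0.1805]
tcp_rot: [0.112, 3.135, 0.007]
wrist_force: [0.2, 0.2, -2.8]
width: 0.226
```

Call:
step_arm([
  [[0.01, 0, 0, 0, 0, 0, 0], [0.01, 0.003, 0, 0, 0, 0, 0], [0.01, 0.006, 0, 0, 0, 0, 0], [0.01, 0.009, -0.0005, 0, 0, 0, 0], [0.01, 0.012, -0.001, 0, 0, 0, 0], [0.01, 0.0155, -0.001, 0, 0, 0, 0], [0.01, 0.0155, -0.001, 0, 0, 0, 0], [0.01, 0.0155, -0.001, 0, 0, 0, 0]],
])

```text
time: 29.4
tool_pos: [0.6244, 0.205, 0.1804]
tcp_rot: [0.112, 3.136, 0.007]
wrist_force: [-1.1, -0.7, -1.5]
width: 0.227
```

Call:
step_arm([
  [[0.01, 0, 0, 0.005, 0, 0, 0], [0.01, 0, 0, 0.01, 0, 0, 0], [0.01, 0, 0, 0.015, 0, 0, 0], [0.01, 0, 0, 0.02, 0, 0, 0], [0.01, 0, 0, 0.03, 0, 0, 0], [0.01, 0, 0, 0.04, 0, 0, 0], [0.01, 0, 0, 0.05, 0, 0, 0], [0.01, 0, 0, 0.05, 0, 0, 0]],
])

```text
time: 30.4
tool_pos: [0.6252, 0.2052, 0.2322]
tcp_rot: [0.112, 3.133, 0.009]
wrist_force: [0.3, -0.1, -3.5]
width: 0.227
```

```bash
python3 up.py .626 .208
```

```text
t 30.4 [0.6252 0.2052 0.2322] F [ 0.3 -0.1 -3.5] w 0.227 jaw 85.9 toolz [ 0.007  0.005 -1.   ] q [ 0.28  0.24  1.67  0.    1.22 -1.22]
wrist [   0    0    0    0    0    0    0 2216   48  143   76]
top [ 0  0  0  0  0  0  4 31  0  0  0]
```

Call:
step_arm([
  [[0.01, 0, 0, 0.02, 0, 0, 0], [0.01, 0, 0, 0.04, 0, 0, 0], [0.01, 0, 0, 0.065, 0, 0, 0], [0.01, 0, 0, 0.09, 0, 0, 0], [0.01, 0, -0.005, 0.11, 0, 0, 0], [0.01, -0.008, -0.02, 0.125, 0, 0, 0], [0.01, -0.025, -0.045, 0.125, 0, 0, 0], [0.01, -0.048, -0.08, 0.125, 0, 0, 0]],
])

```text
time: 31.5
tool_pos: [0.5755, 0.1238, 0.3558]
tcp_rot: [0.111, 3.136, 0.007]
wrist_force: [0.1, -0.9, -2.8]
width: 0.224
```

Call:
step_arm([
  [[0.01, -0.025, -0.035, 0, 0, 0, 0], [0.01, -0.05, -0.07, 0, 0, 0, 0], [0.01, -0.075, -0.105, 0, 0, 0, 0], [0.01, -0.1, -0.14, 0, 0, 0, 0], [0.01, -0.122, -0.17, 0, 0, 0, 0], [0.01, -0.138, -0.195, 0, 0, 0, 0], [0.01, -0.148, -0.21, 0, 0, 0, 0], [0.01, -0.148, -0.21, 0, 0, 0, 0]],
])

```text
time: 32.5
tool_pos: [0.4261, -0.0874, 0.3561]
tcp_rot: [0.115, 3.135, 0.006]
wrist_force: [-1.1, -0.7, -3.0]
width: 0.231
```

```bash
python3 - <<'E'
from st import *
from tray import *
tray("top"); tray("scene")
E
```

```text
t 32.5 [ 0.4261 -0.0874  0.3561] F [-1.1 -0.7 -3. ] w 0.231 jaw 85.8 toolz [ 0.004  0.004 -1.   ] q [-0.26 -0.26  1.94  0.    1.45 -1.76]
top tray 125 ((0.38141581416130066, -0.14108175039291382), (0.02280493639409542, 0.1411087065935135), 0.7943164110183716)
scene tray 571 ((0.4637550711631775, -0.13944876194000244), (0.16992366313934326, 0.17665913701057434), 81.7430419921875)
```

Scene view confirms the tray hasn't moved. Placing the third canister.

Call:
step_arm([
  [[0.01, 0.001, -0.002, -0.025, 0, 0, 0], [0.01, 0.001, -0.002, -0.055, 0, 0, 0], [0.01, 0.001, -0.002, -0.085, 0, 0, 0], [0.01, 0.001, -0.002, -0.115, 0, 0, 0], [0.01, 0.001, -0.002, -0.14, 0, 0, 0], [0.01, 0.001, -0.002, -0.153, 0, 0, 0], [0.01, 0.001, -0.002, -0.16, 0, 0, 0], [0.01, 0.001, -0.002, -0.164, 0, 0, 0]],
])

```text
time: 33.6
tool_pos: [0.4287, -0.0883, 0.1925]
tcp_rot: [0.112, 3.134, 0.007]
wrist_force: [0.5, -0.0, -2.7]
width: 0.227
```

Call:
step_arm([
  [[0.01, 0, 0, -0.004, 0, 0, 0], [0.01, 0, 0, -0.009, 0, 0, 0], [0.01, 0, 0, -0.013, 0, 0, 0], [0.01, 0, 0, -0.013, 0, 0, 0], [0.01, -0.004, 0, -0.013, 0, 0, 0], [0.01, -0.009, 0.0005, -0.013, 0, 0, 0], [0.01, -0.014, 0.001, -0.013, 0, 0, 0], [0.01, -0.017, 0.001, -0.013, 0, 0, 0]],
])

```text
time: 34.6
tool_pos: [0.4113, -0.0872, 0.1795]
tcp_rot: [0.112, 3.134, 0.007]
wrist_force: [-0.5, -0.4, -1.6]
width: 0.227
```

Call:
step_arm([
  [[0.01, 0, 0, 0, 0, 0, 0], [0.01, 0, 0, 0.02, 0, 0, 0], [0.01, 0, 0, 0.06, 0, 0, 0], [0.01, 0, 0, 0.1, 0, 0, -2], [0.01, 0.02, 0.05, 0.13, 0, 0, -4], [0.01, 0.04, 0.1, 0.16, 0, 0, -6], [0.01, 0.06, 0.15, 0.18, 0, 0, -7], [0.01, 0.08, 0.2, 0.18, 0, 0, -7]],
])

```text
time: 35.6
tool_pos: [0.493, 0.1147, 0.3623]
tcp_rot: [0.302, 3.116, 0.008]
wrist_force: [0.9, -0.2, -1.8]
width: 0.229
```

Call:
step_arm([
  [[0.01, 0.012, 0.02, 0, 0, 0, 0], [0.01, 0.024, 0.04, 0, 0, 0, 0], [0.01, 0.036, 0.06, 0, 0, 0, 0], [0.01, 0.048, 0.08, 0, 0, 0, 0], [0.01, 0.052, 0.09, -0.03, 0, 0, 0], [0.01, 0.052, 0.09, -0.06, 0, 0, 0], [0.01, 0.052, 0.09, -0.07, 0, 0, 0], [0.01, 0.052, 0.09, -0.07, 0, 0, 0]],
])

```text
time: 36.6
tool_pos: [0.5449, 0.2045, 0.2918]
tcp_rot: [0.303, 3.117, 0.007]
wrist_force: [0.8, -0.8, -0.8]
width: 0.229
```

```bash
python3 near.py
```

```text
t 36.6 [0.5449 0.2045 0.2918] F [ 0.8 -0.8 -0.8] w 0.229 jaw 78.9 toolz [ 0.01   0.004 -1.   ] q [ 0.32  0.06  1.77  0.    1.3  -1.06]
w (-1, 1) bore [0.5602 0.1988] n 212 bail dir 79.5 rel -18.3 pt [0.5552 0.1941] off 0.004 zmax 0.0682 hi [0.5563 0.1967 0.0661] res 0.0011
w 1 1 0
w -1 -1 0
w 1 -1 0
shank rear 125 [0.5354 0.208  0.1757]
```

Call:
step_arm([
  [[0.01, -0.0025, -0.006, 0, 0, 0, 0], [0.01, -0.0025, -0.006, -0.01, 0, 0, 0], [0.01, -0.0025, -0.006, -0.03, 0, 0, 0], [0.01, -0.0025, -0.006, -0.05, 0, 0, 0], [0.01, -0.0025, -0.006, -0.075, 0, 0, 0], [0.01, -0.0025, -0.006, -0.1, 0, 0, 0], [0.01, -0.0025, -0.006, -0.111, 0, 0, 0], [0.01, -0.0025, -0.006, -0.111, 0, 0, 0]],
])

```text
time: 37.65
tool_pos: [0.5419, 0.1983, 0.1802]
tcp_rot: [0.303, 3.118, 0.007]
wrist_force: [-0.5, -0.5, -1.1]
width: 0.227
```

Call:
step_arm([
  [[0.01, 0, 0, 0, 0, 0, 0], [0.01, 0.003, 0, 0, 0, 0, 0], [0.01, 0.006, -0.001, 0, 0, 0, 0], [0.01, 0.009, -0.0015, 0, 0, 0, 0], [0.01, 0.012, -0.002, 0, 0, 0, 0], [0.01, 0.0155, -0.003, 0, 0, 0, 0], [0.01, 0.0155, -0.003, 0, 0, 0, 0], [0.01, 0.0155, -0.003, 0, 0, 0, 0]],
])

```text
time: 38.65
tool_pos: [0.5574, 0.1953, 0.1801]
tcp_rot: [0.304, 3.118, 0.007]
wrist_force: [-0.8, -1.0, -1.7]
width: 0.223
```

Call:
step_arm([
  [[0.01, 0, 0, 0.005, 0, 0, 0], [0.01, 0, 0, 0.01, 0, 0, 0], [0.01, 0, 0, 0.015, 0, 0, 0], [0.01, 0, 0, 0.02, 0, 0, 0], [0.01, 0, 0, 0.03, 0, 0, 0], [0.01, 0, 0, 0.04, 0, 0, 0], [0.01, 0, 0, 0.05, 0, 0, 0], [0.01, 0, 0, 0.05, 0, 0, 0]],
])

```text
time: 39.65
tool_pos: [0.5582, 0.1955, 0.2317]
tcp_rot: [0.303, 3.116, 0.008]
wrist_force: [1.1, -0.9, -2.7]
width: 0.223
```

```bash
python3 up.py .559 .199
```

```text
t 39.65 [0.5582 0.1955 0.2317] F [ 1.1 -0.9 -2.7] w 0.223 jaw 78.9 toolz [ 0.012  0.004 -1.   ] q [ 0.29  0.11  1.82  0.    1.19 -1.08]
wrist [   0    0    0    0    0    0    0 2264   47  170   86]
top [ 0  0  0  0  0  0  3 36  0  0  0]
```

Call:
step_arm([
  [[0.01, 0, 0, 0.02, 0, 0, 0], [0.01, 0, 0, 0.04, 0, 0, 0], [0.01, 0, 0, 0.065, 0, 0, 0], [0.01, 0, 0, 0.09, 0, 0, 0], [0.01, 0, -0.005, 0.11, 0, 0, 0], [0.01, -0.006, -0.02, 0.125, 0, 0, 0], [0.01, -0.018, -0.045, 0.125, 0, 0, 0], [0.01, -0.034, -0.085, 0.125, 0, 0, 0]],
])

```text
time: 40.75
tool_pos: [0.5227, 0.1092, 0.3556]
tcp_rot: [0.302, 3.118, 0.006]
wrist_force: [0.5, -0.9, -3.0]
width: 0.228
```

Call:
step_arm([
  [[0.01, -0.017, -0.045, 0, 0, 0, 0], [0.01, -0.034, -0.09, 0, 0, 0, 0], [0.01, -0.052, -0.135, 0, 0, 0, 0], [0.01, -0.07, -0.18, 0, 0, 0, 0], [0.01, -0.088, -0.225, 0, 0, 0, 0], [0.01, -0.101, -0.26, 0, 0, 0, 0], [0.01, -0.108, -0.28, 0, 0, 0, 0], [0.01, -0.11, -0.285, 0, 0, 0, 0]],
])

```text
time: 41.75
tool_pos: [0.4113, -0.177, 0.3557]
tcp_rot: [0.306, 3.118, 0.006]
wrist_force: [0.0, 0.1, -2.9]
width: 0.226
```

```bash
python3 - <<'E'
from st import *
from tray import *
tray("scene")
E
```

```text
t 41.75 [ 0.4113 -0.177   0.3557] F [ 0.   0.1 -2.9] w 0.226 jaw 78.8 toolz [ 0.009  0.003 -1.   ] q [-0.47 -0.23  1.92  0.01  1.44 -1.84]
scene tray 592 ((0.4640638530254364, -0.13894611597061157), (0.1692425012588501, 0.17557696998119354), 82.39152526855469)
```

Call:
step_arm([
  [[0.01, 0.0035, 0.0025, -0.025, 0, 0, 0], [0.01, 0.0035, 0.0025, -0.055, 0, 0, 0], [0.01, 0.0035, 0.0025, -0.085, 0, 0, 0], [0.01, 0.0035, 0.0025, -0.115, 0, 0, 0], [0.01, 0.0035, 0.0025, -0.14, 0, 0, 0], [0.01, 0.0035, 0.0025, -0.153, 0, 0, 0], [0.01, 0.0035, 0.0025, -0.16, 0, 0, 0], [0.01, 0.0035, 0.0025, -0.164, 0, 0, 0]],
])

```text
time: 42.8
tool_pos: [0.4156, -0.1743, 0.1921]
tcp_rot: [0.304, 3.117, 0.005]
wrist_force: [-0.0, 0.4, -2.2]
width: 0.224
```

Call:
step_arm([
  [[0.01, 0, 0, -0.004, 0, 0, 0], [0.01, 0, 0, -0.009, 0, 0, 0], [0.01, 0, 0, -0.013, 0, 0, 0], [0.01, 0, 0, -0.013, 0, 0, 0], [0.01, -0.004, 0.001, -0.013, 0, 0, 0], [0.01, -0.009, 0.0015, -0.013, 0, 0, 0], [0.01, -0.014, 0.0025, -0.013, 0, 0, 0], [0.01, -0.017, 0.003, -0.013, 0, 0, 0]],
])

```text
time: 43.8
tool_pos: [0.3982, -0.1713, 0.1792]
tcp_rot: [0.305, 3.117, 0.005]
wrist_force: [-0.3, 0.3, -1.4]
width: 0.222
```

Call:
step_arm([
  [[0.01, 0, 0, 0, 0, 0, 0], [0.01, 0, 0, 0.02, 0, 0, 0], [0.01, 0, 0, 0.06, 0, 0, 0], [0.01, 0, 0, 0.1, 0, 0, 1], [0.01, 0.02, -0.04, 0.13, 0, 0, 2], [0.01, 0.05, -0.09, 0.14, 0, 0, 2.4], [0.01, 0.08, -0.15, 0.14, 0, 0, 2.4], [0.01, 0.095, -0.185, 0.14, 0, 0, 2.4]],
])

```text
time: 44.8
tool_pos: [0.4943, -0.3586, 0.3191]
tcp_rot: [0.24, 3.122, 0.005]
wrist_force: [-0.0, 1.4, -1.4]
width: 0.228
```

```bash
python3 - <<'E'
from st import *
from tray import *
im,w=tray("top")
p=s["tool_pos"]; 
cv2.imwrite("pics/t8.png",cv2.resize(im[200:330,290:420],None,fx=4,fy=4))
x,y,z=w[...,0],w[...,1],w[...,2]
m=(x>.36)&(x<.57)&(y>-.24)&(y<-.03)&(z>.055)&(z<.075)
n,l=cv2.connectedComponents(m.astype(np.uint8),connectivity=8)
for i in range(1,n): print((l==i).sum(),w[l==i].mean(0).round(4))
im,d,K,T=cam("wrist"); w=cloud(d,K,T); x,y,z=w[...,0],w[...,1],w[...,2]
m=(abs(x-p[0])<.03)&(abs(y-p[1])<.03)&(z-p[2]>-.134)&(z-p[2]<-.08); print("shank rel",(w[m].mean(0)-p).round(4))
m=(abs(x-.492)<.035)&(abs(y+.359)<.035)&(z>.088)&(z<.1); print("rim",m.sum(),cv2.minAreaRect(w[m][:,:2].astype(np.float32)))
E
```

```text
t 44.8 [ 0.4943 -0.3586  0.3191] F [-0.   1.4 -1.4] w 0.228 jaw 81.2 toolz [ 0.01   0.002 -1.   ] q [-0.67  0.11  1.67  0.01  1.36 -2.09]
top tray 661 ((0.4643076956272125, -0.13659605383872986), (0.16838379204273224, 0.16851651668548584), 82.06385803222656)
24 [ 0.5169 -0.0996  0.0612]
1 [ 0.5098 -0.1169  0.0555]
26 [ 0.5021 -0.1836  0.0601]
22 [ 0.4341 -0.0908  0.0614]
27 [ 0.4194 -0.1725  0.0604]
shank rel [-0.0083 -0.0017 -0.1167]
rim 1346 ((0.49116939306259155, -0.358899861574173), (0.03791704773902893, 0.04636269435286522), 79.69339752197266)
```

View pics/t8.png

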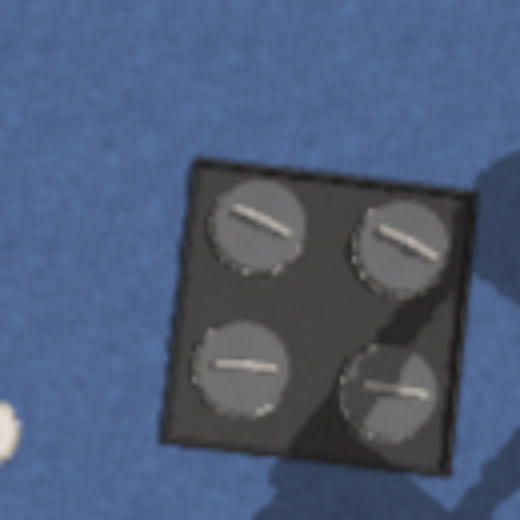

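All four canisters stand upright in the tray at (258,225), (402,248), (243,368) and (390,393). I'm centring over the holder at slow speed and rechecking the shank.

Call:
step_arm([
  [[0.01, -0.0014, -0.0005, -0.02, 0, 0, 0], [0.01, -0.0014, -0.0005, -0.05, 0, 0, 0], [0.01, -0.0014, -0.0005, -0.07, 0, 0, 0], [0.01, -0.0014, -0.0005, -0.07, 0, 0, 0], [0.01, -0.0014, -0.0005, -0.07, 0, 0, 0], [0.01, -0.0014, -0.0005, -0.07, 0, 0, 0], [0.01, -0.0014, -0.0005, -0.07, 0, 0, 0], [0.01, -0.0014, -0.0005, -0.07, 0, 0, 0]],
])

```text
time: 45.9
tool_pos: [0.4931, -0.3607, 0.2485]
tcp_rot: [0.243, 3.122, 0.003]
wrist_force: [-0.6, -0.4, -1.5]
width: 0.226
```

```bash
python3 - <<'E'
from st import *
p=s["tool_pos"]
im,d,K,T=cam("wrist"); w=cloud(d,K,T); x,y,z=w[...,0],w[...,1],w[...,2]
m=(abs(x-p[0])<.03)&(abs(y-p[1])<.03)&(z-p[2]>-.134)&(z-p[2]<-.08); print("shank",w[m].mean(0).round(4))
m=(abs(x-.492)<.035)&(abs(y+.359)<.035)&(z>.088)&(z<.1); print("rim",m.sum(),cv2.minAreaRect(w[m][:,:2].astype(np.float32)))
m=(abs(x-.492)<.035)&(abs(y+.359)<.035)&(z>p[2]-.052)&(z<p[2]-.043); print("flange",m.sum(),cv2.minAreaRect(w[m][:,:2].astype(np.float32)),np.median(z[m]))
cv2.imwrite("pics/w9.png",im[:,100:540])
E
```

```text
t 45.9 [ 0.4931 -0.3607  0.2485] F [-0.6 -0.4 -1.5] w 0.226 jaw 81.1 toolz [ 0.01   0.001 -1.   ] q [-0.68  0.14  1.76  0.01  1.23 -2.09]
shank [ 0.4835 -0.3578  0.1326]
rim 1309 ((0.48358532786369324, -0.35734426975250244), (0.03760189563035965, 0.03120785765349865), 80.71430969238281)
flange 3861 ((0.48162171244621277, -0.3573976159095764), (0.03815746679902077, 0.026023851707577705), 80.9668197631836) 0.20143173551650778
```

View pics/w9.png

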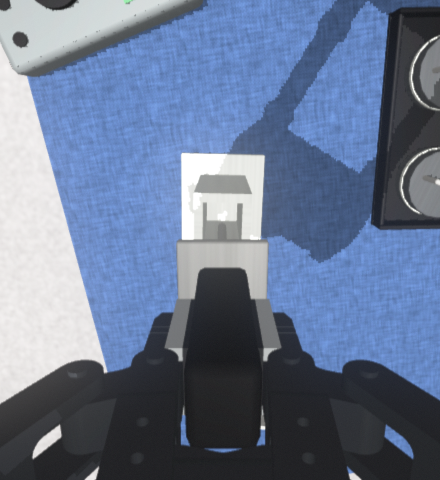

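Call:
step_arm([
  [[0.01, -0.001, 0.001, -0.02, 0, 0, 0], [0.01, -0.001, 0.001, -0.045, 0, 0, 0], [0.01, -0.001, 0.001, -0.07, 0, 0, 0], [0.01, -0.001, 0.001, -0.088, 0, 0, 0], [0.01, -0.001, 0.001, -0.097, 0, 0, 0], [0.01, -0.001, 0.001, -0.101, 0, 0, 0], [0.01, -0.001, 0.001, -0.101, 0, 0, 0], [0.01, -0.001, 0.001, -0.101, 0, 0, 0]],
])

```text
time: 46.95
tool_pos: [0.4926, -0.3601, 0.1483]
tcp_rot: [0.243, 3.121, 0.002]
wrist_force: [0.1, 1.1, -1.7]
width: 0.227
```

```bash
python3 st.py
```

```text
t 46.95 [ 0.4926 -0.3601  0.1483] F [ 0.1  1.1 -1.7] w 0.227 jaw 81.1 toolz [ 0.011  0.    -1.   ] q [-0.68  0.22  1.86  0.01  1.05 -2.1 ]
```

Call:
step_arm([
  [[0.01, 0, 0.0, -0.001, 0, 0, 0], [0.01, 0, 0, -0.002, 0, 0, 0], [0.03, 0, 0, -0.002, 0, 0, 0], [0.06, 0, 0, -0.002, 0, 0, 0], [0.085, 0, 0, -0.002, 0, 0, 0], [0.085, 0, 0, -0.002, 0, 0, 0], [0.085, 0, 0, -0.002, 0, 0, 0], [0.085, 0, 0, -0.002, 0, 0, 0]],
])

```text
time: 47.95
tool_pos: [0.4926, -0.3601, 0.1464]
tcp_rot: [0.243, 3.121, 0.002]
wrist_force: [0.3, -0.3, -0.5]
width: 0.996
```

Call:
step_arm([
  [[0.085, 0, 0, 0, 0, 0, 0], [0.085, 0, 0, 0, 0, 0, 0], [0.085, 0, 0, 0.02, 0, 0, 0], [0.085, 0, 0, 0.05, 0, 0, 0], [0.085, 0, 0, 0.08, 0, 0, 0], [0.085, 0, 0, 0.12, 0, 0, 0], [0.085, 0, 0, 0.15, 0, 0, 0], [0.085, 0, 0, 0.15, 0, 0, 0]],
])

```text
time: 48.95
tool_pos: [0.4943, -0.3615, 0.3019]
tcp_rot: [0.243, 3.114, -0.006]
wrist_force: [0.9, -1.1, 0.1]
width: 0.993
```

```bash
python3 - <<'E'
from st import *
im,d,K,T=cam("wrist"); w=cloud(d,K,T); cv2.imwrite("pics/w10.png",im)
x,y,z=w[...,0],w[...,1],w[...,2]
for lo,hi in((.168,.185),(.0965,.107)):
    m=(x>.44)&(x<.56)&(y>-.42)&(y<-.29)&(z>lo)&(z<hi)
    if m.sum()>5: print(lo,m.sum(),cv2.minAreaRect(w[m][:,:2].astype(np.float32)),np.median(z[m]))
E
```

```text
t 48.95 [ 0.4943 -0.3615  0.3019] F [ 0.9 -1.1  0.1] w 0.993 jaw 81.1 toolz [ 0.018 -0.005 -1.   ] q [-0.68  0.11  1.7   0.01  1.32 -2.09]
0.168 1378 ((0.4915756285190582, -0.3582969009876251), (0.019699109718203545, 0.026282859966158867), 81.68354797363281) 0.1743061429644021
0.0965 1560 ((0.491460919380188, -0.35848039388656616), (0.03808626905083656, 0.0465262308716774), 82.2555923461914) 0.09957489001671083
```

The hook is back in its holder: handle top at 0.1743, same as at the start. Next I'm measuring the lid.

```bash
python3 - <<'E'
from h import *
from bails import C,Rb
for n in("top","scene"):
    im,d,K,T=cam(n); w=cloud(d,K,T)
    b=np.einsum('ij,hwj->hwi',Rb.T,w[...,:2]-(C-[.001,0])); z=w[...,2]
    m=(abs(b[...,0])<.06)&(b[...,1]>.05)&(b[...,1]<.2)&(z>.125)&(z<.35)
    for lo in np.arange(.12,.3,.015):
        k=m&(z>=lo)&(z<lo+.015)
        if k.sum(): print(n,lo.round(3),k.sum(),"by",b[k][:,1].mean().round(4),b[k][:,1].min().round(4),b[k][:,1].max().round(4),"z",z[k].mean().round(4))
    k=m&(z>z[m].max()-.012); print("edge",b[k].mean(0),z[m].max(),w[k].mean(0))
E
```

```text
top 0.12 175 by 0.0766 0.068 0.0825 z 0.1284
top 0.135 209 by 0.0829 0.0787 0.0893 z 0.1426
top 0.15 238 by 0.0889 0.0829 0.0947 z 0.1574
top 0.165 223 by 0.0949 0.0885 0.101 z 0.1723
top 0.18 250 by 0.1008 0.0957 0.1069 z 0.1875
top 0.195 256 by 0.1069 0.1006 0.1126 z 0.2025
top 0.21 275 by 0.1131 0.1073 0.1189 z 0.2178
top 0.225 327 by 0.1201 0.1139 0.1262 z 0.2333
top 0.24 351 by 0.1281 0.1213 0.1339 z 0.2478
top 0.255 10 by 0.1295 0.1275 0.1316 z 0.2563
edge [0.00028356 0.12968799] 0.2589710311737745 [0.58018026 0.29822658 0.25078064]
scene 0.12 111 by 0.0756 0.0663 0.0817 z 0.1287
scene 0.135 168 by 0.081 0.0763 0.0862 z 0.143
scene 0.15 168 by 0.0871 0.0821 0.094 z 0.1577
scene 0.165 166 by 0.0929 0.0882 0.0992 z 0.1725
scene 0.18 183 by 0.0989 0.0915 0.1045 z 0.1875
scene 0.195 174 by 0.105 0.0989 0.1113 z 0.2025
scene 0.21 188 by 0.1109 0.1054 0.116 z 0.2176
scene 0.225 215 by 0.1179 0.1123 0.1246 z 0.2327
scene 0.24 188 by 0.1255 0.1205 0.1324 z 0.2466
edge [0.00186704 0.12579927] 0.2529711989551934 [0.58227684 0.29458875 0.24716692]
```

Call:
step_arm([
  [[0.02, 0, 0, 0.05, 0, 0, 2], [0.0, 0.01, 0.05, 0.08, 0, 0, 4], [0.0, 0.02, 0.11, 0.08, 0, 0, 6], [0.0, 0.03, 0.17, 0.08, 0, 0, 8], [0.0, 0.04, 0.23, 0.08, 0, 0, 10], [0.0, 0.05, 0.29, 0.08, 0, 0, 12], [0.0, 0.06, 0.35, 0.08, 0, 0, 14], [0.0, 0.065, 0.41, 0.08, 0, 0, 16.7]],
])

```text
time: 50.1
tool_pos: [0.5566, 0.0522, 0.3738]
tcp_rot: [-0.215, 3.127, 0.005]
wrist_force: [-0.4, -0.7, 0.3]
width: -0.001
```

Call:
step_arm([
  [[0.0, 0, 0.06, 0, 0, 0, 0], [0.0, 0.003, 0.12, 0, 0, 0, 0], [0.0, 0.006, 0.18, 0, 0, 0, 0], [0.0, 0.01, 0.24, 0, 0, 0, 0], [0.0, 0.015, 0.284, 0, 0, 0, 0], [0.0, 0.015, 0.284, 0, 0, 0, 0], [0.0, 0.015, 0.284, 0, 0, 0, 0], [0.0, 0.015, 0.284, 0, 0, 0, 0]],
])

```text
time: 51.1
tool_pos: [0.5716, 0.3348, 0.3733]
tcp_rot: [-0.213, 3.128, 0.004]
wrist_force: [-0.2, -0.1, -0.4]
width: 0.002
```

```bash
cat >> bails.py <<'E'
def blk(p): return np.append(Rb.T@(p[:2]-(C-[.001,0])),p[2])
E
python3 -c "
from st import *
from bails import blk
print(blk(s['tool_pos']))"
```

```text
t 51.1 [0.5716 0.3348 0.3733] F [-0.2 -0.1 -0.4] w 0.002 jaw 97.8 toolz [ 0.006  0.003 -1.   ] q [ 0.49  0.19  1.48 -0.    1.47 -1.21]
[-0.00329975  0.16705962  0.3732768 ]
```

Call:
step_arm([
  [[0.0, 0, 0, -0.03, 0, 0, 0], [0.0, 0, 0, -0.06, 0, 0, 0], [0.0, 0, 0, -0.09, 0, 0, 0], [0.0, 0, 0, -0.113, 0, 0, 0], [0.0, 0, 0, -0.113, 0, 0, 0], [0.0, 0.001, -0.008, -0.113, 0, 0, 0], [0.0, 0.003, -0.02, -0.113, 0, 0, 0], [0.0, 0.0045, -0.032, -0.113, 0, 0, 0]],
])

```text
time: 52.1
tool_pos: [0.5771, 0.3048, 0.265]
tcp_rot: [-0.212, 3.124, 0.015]
wrist_force: [-6.3, 9.0, 17.1]
width: 0.001
```

Call:
step_arm([
  [[0.0, 0.0015, -0.01, 0, 0, 0, 0], [0.0, 0.003, -0.02, 0, 0, 0, 0], [0.0, 0.0045, -0.031, 0, 0, 0, 0], [0.0, 0.006, -0.042, 0, 0, 0, 0], [0.0, 0.0075, -0.053, 0, 0, 0, 0], [0.0, 0.009, -0.064, 0, 0, 0, 0], [0.0, 0.01, -0.074, -0.001, 0, 0, 0], [0.0, 0.01, -0.074, -0.001, 0, 0, 0]],
])

```text
time: 53.1
tool_pos: [0.5867, 0.2293, 0.2632]
tcp_rot: [-0.21, 3.126, 0.013]
wrist_force: [0.0, 0.5, -0.0]
width: 0.003
```

```bash
cat > lid.py <<'E'
from st import *
from bails import blk,C,Rb
print("blk",blk(s["tool_pos"]).round(4))
for n in("top","scene"):
    im,d,K,T=cam(n); w=cloud(d,K,T); b=np.einsum('ij,hwj->hwi',Rb.T,w[...,:2]-(C-[.001,0])); z=w[...,2]
    for s_,lo,hi in(("L",-.068,-.05),("R",.05,.068)):
        m=(b[...,0]>lo)&(b[...,0]<hi)&(b[...,1]>-.08)&(b[...,1]<.15)&(z>.117)&(z<.275)
        if m.sum()>10:
            t=np.degrees(np.arctan2(z[m]-.115,.072-b[m][:,1])); r=np.hypot(z[m]-.115,.072-b[m][:,1])
            print(n,s_,m.sum(),"theta",np.median(t[r>.08]).round(1),"rmax",r.max().round(3))
E
python3 lid.py
```

```text
t 53.1 [0.5867 0.2293 0.2632] F [ 0.   0.5 -0. ] w 0.003 jaw 97.7 toolz [ 0.008  0.009 -1.   ] q [ 0.33  0.17  1.7   0.01  1.26 -1.38]
blk [-0.0026  0.0605  0.2632]
top L 93 theta 1.6 rmax 0.151
top R 89 theta 1.6 rmax 0.15
scene L 72 theta 75.9 rmax 0.152
scene R 162 theta 76.8 rmax 0.149
```

Call:
step_arm([
  [[0.0, 0.0024, -0.0175, -0.01, 0, 0, 0], [0.0, 0.0043, -0.031, -0.018, 0, 0, 0], [0.0, 0.0063, -0.046, -0.027, 0, 0, 0], [0.0, 0.008, -0.058, -0.036, 0, 0, 0], [0.0, 0.0095, -0.07, -0.049, 0, 0, 0], [0.0, 0.0108, -0.079, -0.061, 0, 0, 0], [0.0, 0.012, -0.087, -0.076, 0, 0, 0], [0.0, 0.0126, -0.092, -0.09, 0, 0, 0]],
])

```text
time: 54.2
tool_pos: [0.5992, 0.1375, 0.1721]
tcp_rot: [-0.211, 3.126, 0.013]
wrist_force: [1.0, -0.5, 1.3]
width: -0.001
```

```bash
python3 lid.py
```

```text
t 54.2 [0.5992 0.1375 0.1721] F [ 1.  -0.5  1.3] w -0.001 jaw 97.7 toolz [ 0.008  0.009 -1.   ] q [ 0.18  0.21  1.83  0.01  1.1  -1.53]
blk [-0.0027 -0.0321  0.1721]
top L 386 theta 18.4 rmax 0.132
scene L 126 theta 15.7 rmax 0.151
scene R 298 theta 16.4 rmax 0.151
```

Call:
step_arm([
  [[0.0, 0.0003, -0.002, -0.007, 0, 0, 0], [0.0, 0.0005, -0.004, -0.014, 0, 0, 0], [0.0, 0.0007, -0.005, -0.021, 0, 0, 0], [0.0, 0.0008, -0.006, -0.026, 0, 0, 0], [0.0, 0.0008, -0.006, -0.03, 0, 0, 0], [0.0, 0.0008, -0.006, -0.033, 0, 0, 0], [0.0, 0.0008, -0.006, -0.033, 0, 0, 0], [0.0, 0.0008, -0.006, -0.033, 0, 0, 0]],
])

```text
time: 55.3
tool_pos: [0.5984, 0.1314, 0.1428]
tcp_rot: [-0.211, 3.13, 0.012]
wrist_force: [-13.1, -2.3, 27.0]
width: -0.002
```

```bash
python3 lid.py; python3 - <<'E'
from h import *
from bails import C,Rb
im,d,K,T=cam("scene"); w=cloud(d,K,T); b=np.einsum('ij,hwj->hwi',Rb.T,w[...,:2]-(C-[.001,0])); z=w[...,2]
m=(abs(b[...,0])<.068)&(b[...,1]>-.07)&(b[...,1]<.06)&(z>.1)&(z<.135)
A=np.c_[b[m],np.ones(m.sum())]; print("plane",np.linalg.lstsq(A,z[m],rcond=None)[0],np.median(z[m]))
E
```

```text
t 55.3 [0.5984 0.1314 0.1428] F [-13.1  -2.3  27. ] w -0.002 jaw 97.7 toolz [ 0.004  0.008 -1.   ] q [ 0.17  0.23  1.85  0.01  1.05 -1.54]
blk [-0.0043 -0.0381  0.1428]
top L 207 theta 3.5 rmax 0.132
scene L 116 theta 2.5 rmax 0.149
scene R 316 theta 3.2 rmax 0.151
plane [-0.00292235 -0.00653555  0.12153374] 0.12142174881847123
```

The lid is shut (slope 0.007 rad). Now the turnbutton.

Call:
step_arm([
  [[0.0, 0, 0, 0.03, 0, 0, 0], [0.0, 0, 0, 0.06, 0, 0, 0], [0.0, 0.018, -0.04, 0.06, 0, 0, 0], [0.0, 0.0375, -0.082, 0.06, 0, 0, 0], [0.0, 0.0375, -0.082, 0.06, 0, 0, 0], [0.0, 0.0375, -0.082, 0.035, 0, 0, 0], [0.0, 0.0375, -0.082, 0.0085, 0, 0, 0], [0.0, 0.0375, -0.082, 0.0085, 0, 0, 0]],
])

```text
time: 56.45
tool_pos: [0.6331, 0.05, 0.148]
tcp_rot: [0.212, -3.133, -0.013]
wrist_force: [0.3, 0.2, -1.2]
width: 0.003
```

```bash
cat > btn.py <<'E'
from st import *
for n in("top","scene","wrist"):
    im,d,K,T=cam(n); w=cloud(d,K,T); x,y,z=w[...,0],w[...,1],w[...,2]
    m=(np.hypot(x-.6095,y-.0805)<.032)&(z>.141)&(z<.151)
    if m.sum()>10:
        r=cv2.minAreaRect(w[m][:,:2].astype(np.float32)); print(n,m.sum(),r)
E
python3 btn.py
```

```text
t 56.45 [0.6331 0.05   0.148 ] F [ 0.3  0.2 -1.2] w 0.003 jaw 97.7 toolz [-0.002  0.008 -1.   ] q [ 0.04  0.27  1.79  0.01  1.08 -1.68]
top 111 ((0.6053333282470703, 0.07917782664299011), (0.04155677184462547, 0.013785244897007942), 15.097709655761719)
scene 53 ((0.6251010894775391, 0.081517793238163), (0.02866469882428646, 0.014339081943035126), 14.437527656555176)
wrist 7829 ((0.6110554337501526, 0.06862780451774597), (0.05420617759227753, 0.03877628594636917), 14.62610912322998)
```

Call:
step_arm([
  [[0.0, 0, 0.007, 0.002, 0, 0, 0], [0.0, 0, 0.014, 0.002, 0, 0, 0], [0.0, -0.001, 0.021, 0.002, 0, 0, 0], [0.0, -0.001, 0.028, 0.002, 0, 0, 0], [0.0, -0.003, 0.035, 0.002, 0, 0, 0], [0.0, -0.005, 0.041, 0.002, 0, 0, 0], [0.0, -0.009, 0.048, 0.002, 0, 0, 0], [0.0, -0.011, 0.048, 0.002, 0, 0, 0]],
])

```text
time: 57.6
tool_pos: [0.6251, 0.0994, 0.1541]
tcp_rot: [-0.212, 3.128, 0.016]
wrist_force: [2.8, 2.0, -1.5]
width: -0.0
```

```bash
python3 btn.py
```

```text
t 57.6 [0.6251 0.0994 0.1541] F [ 2.8  2.  -1.5] w -0.0 jaw 97.8 toolz [ 0.005  0.01  -1.   ] q [ 0.11  0.26  1.8   0.01  1.08 -1.6 ]
top 120 ((0.6099682450294495, 0.0863938257098198), (0.014841826632618904, 0.04173192381858826), 5.406755447387695)
scene 86 ((0.6171889305114746, 0.07750372588634491), (0.05265790969133377, 0.024515816941857338), 64.04427337646484)
wrist 7995 ((0.610423743724823, 0.08233437687158585), (0.020010657608509064, 0.057557765394449234), 6.5897135734558105)
```

Call:
step_arm([
  [[0.0, -0.002, 0, -0.002, 0, 0, 0], [0.0, -0.004, 0, -0.002, 0, 0, 0], [0.0, -0.005, 0, -0.002, 0, 0, 0], [0.0, 0, 0, 0, 0, 0, 0], [0.0, 0.006, 0.001, 0, 0, 0, 0], [0.0, 0.01, 0.001, 0.03, 0, 0, 0], [0.0, 0.01, 0.001, 0.07, 0, 0, 0], [0.0, 0.01, 0.001, 0.12, 0, 0, 0]],
])

```text
time: 58.75
tool_pos: [0.6335, 0.0993, 0.2733]
tcp_rot: [-0.212, 3.134, 0.014]
wrist_force: [-0.7, 0.1, 0.8]
width: 0.004
```

Call:
step_arm([
  [[0.0, 0, 0.04, 0.03, 0, 0, 0], [0.0, 0, 0.09, 0.06, 0, 0, 0], [0.0, 0, 0.14, 0.1, 0, 0, 0], [0.0, 0, 0.19, 0.1, 0, 0, 0], [0.0, 0, 0.24, 0.1, 0, 0, 0], [0.0, 0, 0.27, 0.1, 0, 0, 0], [0.0, 0, 0.27, 0.1, 0, 0, 0], [0.0, 0, 0.27, 0.1, 0, 0, 0]],
])

```text
time: 59.75
tool_pos: [0.6333, 0.3686, 0.3725]
tcp_rot: [0.212, -3.133, -0.011]
wrist_force: [0.5, 1.1, 0.4]
width: -0.001
```

```bash
python3 btn.py; python3 lid.py; python3 - <<'E'
from h import *
from tray import *
im,w=tray("top"); cv2.imwrite("pics/t11.png",im)
x,y,z=w[...,0],w[...,1],w[...,2]
m=(x>.36)&(x<.57)&(y>-.24)&(y<-.03)&(z>.055)&(z<.075)
n,l=cv2.connectedComponents(m.astype(np.uint8),connectivity=8)
for i in range(1,n): print((l==i).sum(),w[l==i].mean(0).round(4))
m=(x>.45)&(x<.56)&(y>-.42)&(y<-.29)&(z>.165)&(z<.2); print("handle",cv2.minAreaRect(w[m][:,:2].astype(np.float32)),np.median(z[m]))
E
```

```text
t 59.75 [0.6333 0.3686 0.3725] F [0.5 1.1 0.4] w -0.001 jaw 97.7 toolz [-0.002  0.007 -1.   ] q [ 0.49  0.33  1.3   0.01  1.5  -1.22]
top 147 ((0.6104812026023865, 0.08034280687570572), (0.01501205749809742, 0.05359910801053047), 7.044630527496338)
scene 110 ((0.6104730367660522, 0.07819782942533493), (0.019177140668034554, 0.05351121351122856), 12.645853996276855)
t 59.9 [0.6338 0.368  0.3734] F [ 0.7 -0.5 -0. ] w -0.001 jaw 97.7 toolz [-0.     0.008 -1.   ] q [ 0.49  0.33  1.3   0.01  1.5  -1.22]
blk [0.0629 0.1915 0.3734]
top L 580 theta 3.4 rmax 0.151
top R 545 theta 3.4 rmax 0.152
scene L 245 theta 3.1 rmax 0.15
scene R 306 theta 3.2 rmax 0.151
top tray 648 ((0.4643576443195343, -0.1367911398410797), (0.16843074560165405, 0.16857631504535675), 82.05435943603516)
22 [ 0.5161 -0.101   0.0614]
26 [ 0.5028 -0.1828  0.06  ]
24 [ 0.4342 -0.089   0.0612]
25 [ 0.4194 -0.1731  0.0603]
handle ((0.4939427077770233, -0.3574194014072418), (0.020642893388867378, 0.02673494629561901), 78.8201675415039) 0.17462161879193716
```

View pics/t11.png

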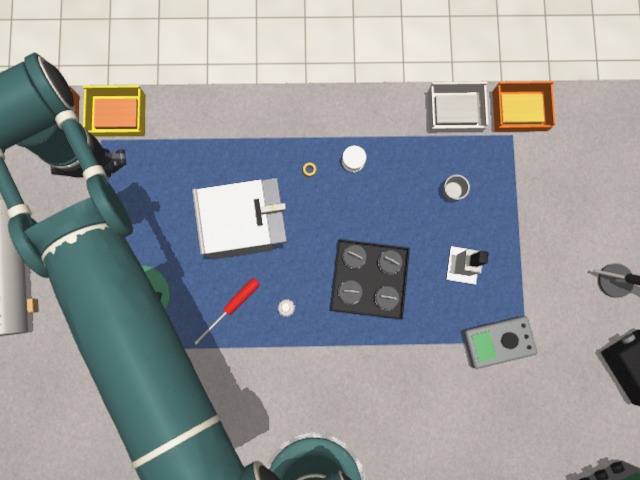

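The final view shows the lid shut (238,218), the turnbutton square across it (270,208), four canisters in the tray (370,278) and the hook in its holder (468,262). The arm is clear of everything.

```bash
python3 -c "
from workcell import *
print(finish_job())"
```

```text
the job is handed in; nothing more can be done
None
```

The job is done and handed in at about 60 s of the 210 s allowed; the hand-in gives no verdict.

- **Canisters:** all four were hooked out of the bores, and the last top view shows them standing in the tray about 45 mm off its centre lines. The fingers never went to a canister. The tray was knocked a few centimetres partway through, so I measured it again before placing the first one.
- **Hook tool:** it is back in its holder, with its flange on the rim. The handle top reads 0.1746 m, against 0.1744 m at the start. Its angle reads 78.8° against 82.1° at the start in the top view, but 81.7° against 81.4° in the closer wrist view.
- **Lid:** it is shut; the plane fitted to its top slopes 0.007 rad.
- **Turnbutton:** it reads about 97° in world, which is 89° to the block, or 1.56 rad. The scene camera read about 5° more, from a partial view.
- **Other things on the bench:** the rest show no movement in the last top view. The arm hid most of the round board there, so I couldn't check it; nothing was moved at bench height near it.

No check failed. Pushing the lid gave a brief upward force of 17 N, and pressing it shut gave 27 N up with about 13 N sideways. Both were on the fingers and well under the 120 N wrist limit.

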